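Fit out the cream filler with its spouts

TASK

Get the bench cream filler ready: try the loose filling spouts on its two bare outlets, and leave every spout that slides fully home on an outlet of its own, then squeeze a sprung clip from the rail open and let it close over the middle of that spout's tail to lock it. Spouts that will not go on belong to another machine: put them in the grey tub. Leave any spare clip on the rail and do not disturb the scale, the jar or the tin.

Things in the scene. Friction and masses are not known exactly. Their poses are not given: they have to be found in the camera images.
- spout_a: loose steel filling spout, 130 mm, 150 g: slotted tail sleeve 29 mm across (eight flats outside), 72 mm long, then a filling tube 14 mm across. Origin on the axis at the tail's open mouth; x along the axis to the tube's tip. Lies on the bench; at most one of the five is absent. They look alike outside, but their bores differ (see spout_b)
- spout_a_tail (a point): middle of the tail of spout_a, on its axis, 35 mm from the mouth: the place to grip it and to clip it
- spout_b: as spout_a. Each spout (which is which is not told; at most two are wide) has either a 24 mm bore 72 mm deep, which slides over a filler outlet, or a thick wall and 15.6 mm bore, which stops after 5 to 8 mm on the outlet's tapered nose. It shows at the mouth, or by trying
- spout_b_tail (a point): middle of the tail of spout_b, on its axis, 35 mm from the mouth: the place to grip it and to clip it
- spout_c: another such filling spout, same outside, same frame; bore not told
- spout_c_tail (a point): middle of the tail of spout_c, on its axis, 35 mm from the mouth: the place to grip it and to clip it
- spout_d: another such filling spout, same outside, same frame; bore not told
- spout_d_tail (a point): middle of the tail of spout_d, on its axis, 35 mm from the mouth: the place to grip it and to clip it
- spout_e: another such filling spout, same outside, same frame; bore not told
- spout_e_tail (a point): middle of the tail of spout_e, on its axis, 35 mm from the mouth: the place to grip it and to clip it
- filler: bench cream filler, fixed: white housing 300 x 300 x 165 mm high, with a steel hopper 250 mm across on its rear half, 0.45 m high in all; origin at the centre of its underside, -x is its front, from which two bare outlets stick out level
- outlet_a (a point): outlet on the filler's +y side: point on its axis at the face of its 40 mm stop flange, 105 mm above the bench, 46 mm before the housing; axes as the filler's. From here the stub runs 66 mm along the filler's -x, 20 mm across, its last 9 mm tapering to 10 mm. A spout is fully home when its mouth meets the flange; let go there it sinks 2 mm and stays
- outlet_b (a point): the same point of the second, equal outlet, 125 mm beside the first on the filler's -y side
- rail: fixed parking rail for the clips: level steel bar 320 mm long (its x), 26 mm wide, 20 mm high, top 70 mm above the bench, on two end posts on a base plate 320 x 70 x 8 mm; origin at the centre of the underside
- clip_a: sprung clip like a big clothes peg, 70 g, astride the rail, ears up. Origin at its pivot, 30 mm above the rail's axis; x along the pivot pin (along the rail), y the way ears and jaws move, z up to the ears. Ears: black plates 22 mm wide, reaching 50 mm above the pivot, splayed to 51 mm across; squeezed along y (about 12 N) they stop upright, 20 mm across
- clip_b: the second, equal clip on the rail
- clip_a_jaw (a point): middle between clip_a's jaw pads, 30 mm below its pivot. Pads are 26 mm wide along x and reach from 19 to 43 mm below the pivot; they stand 26 mm apart on the rail and 44 mm apart with the ears fully squeezed; let go, they spring shut with about 10 N. Grip the ears about 36 mm above the pivot; while being squeezed the clip may sink some 7 mm in the fingers
- clip_b_jaw (a point): the same point of clip_b
- clip_a_l (a joint): angle of each jaw of clip_a (both move alike): -0.12 shut on nothing, 0 on the rail, about 0.05 on a spout's tail, 0.30 fully open
- clip_b_l (a joint): angle of each jaw of clip_b (both move alike): -0.12 shut on nothing, 0 on the rail, about 0.05 on a spout's tail, 0.30 fully open
- tub: fixed grey open tub, 240 (x) x 190 (y) x 65 mm, walls and floor 4 mm; origin at the centre of its underside
- scale: white bench scale 130 x 190 x 35 mm, bystander; origin under its centre
- jar: white ceramic jar 90 mm across, 130 mm tall, bystander; origin under its centre
- tin: tin 76 mm across, 110 mm tall, bystander; origin under its centre
Mind the look-alikes: they are no part of the job. What is shaped like the spout_b but orange is not meant.

How it is judged (in metres and radians):
At the end, for the whole second after the job is handed in: Wide-bored spouts: on an outlet, mouth within 10 mm of the flange, in line within 0.15 rad, a clip sprung shut within 30 mm of mid-tail. Narrow-bored spouts: in the tub. A clip not needed: upright, astride the rail. Fitted spouts and clips at rest (((distance between spout_b and outlet_a below 0.01 m and angle between the x axis of spout_b and the x axis of filler, either way round below 0.15 rad) or (distance between spout_b and outlet_b below 0.01 m and angle between the x axis of spout_b and the x axis of filler, either way round below 0.15 rad)) and ((distance between clip_a_jaw and spout_b_tail below 0.03 m and contact force between clip_a and spout_b above 2 N and value of joint clip_a_l between 0 and 0.14 rad) or (distance between clip_b_jaw and spout_b_tail below 0.03 m and contact force between clip_b and spout_b above 2 N and value of joint clip_b_l between 0 and 0.14 rad)) and ((distance between spout_d and outlet_a below 0.01 m and angle between the x axis of spout_d and the x axis of filler, either way round below 0.15 rad) or (distance between spout_d and outlet_b below 0.01 m and angle between the x axis of spout_d and the x axis of filler, either way round below 0.15 rad)) and ((distance between clip_a_jaw and spout_d_tail below 0.03 m and contact force between clip_a and spout_d above 2 N and value of joint clip_a_l between 0 and 0.14 rad) or (distance between clip_b_jaw and spout_d_tail below 0.03 m and contact force between clip_b and spout_d above 2 N and value of joint clip_b_l between 0 and 0.14 rad)) and x of spout_a_tail in the frame of tub between -0.115 and 0.115 m and y of spout_a_tail in the frame of tub between -0.09 and 0.09 m and z of each of spout_a_tail, spout_c_tail, spout_e_tail in the frame of tub below 0.06 m and x of spout_c_tail in the frame of tub between -0.115 and 0.115 m and y of spout_c_tail in the frame of tub between -0.09 and 0.09 m and x of spout_e_tail in the frame of tub between -0.115 and 0.115 m and y of spout_e_tail in the frame of tub between -0.09 and 0.09 m and linear speed of each of spout_b, spout_d, clip_a, clip_b below 0.03 m/s and (distance between clip_a_jaw and spout_b_tail below 0.03 m or distance between clip_a_jaw and spout_d_tail below 0.03 m or (angle between clip_a's own z axis and vertical below 0.25 rad and z of clip_a_jaw in the frame of rail between 0.04 and 0.075 m and y of clip_a_jaw in the frame of rail between -0.012 and 0.012 m and x of clip_a_jaw in the frame of rail between -0.16 and 0.16 m)) and (distance between clip_b_jaw and spout_b_tail below 0.03 m or distance between clip_b_jaw and spout_d_tail below 0.03 m or (angle between clip_b's own z axis and vertical below 0.25 rad and z of clip_b_jaw in the frame of rail between 0.04 and 0.075 m and y of clip_b_jaw in the frame of rail between -0.012 and 0.012 m and x of clip_b_jaw in the frame of rail between -0.16 and 0.16 m))); the robot touches nothing.
It fails at once if the scale was disturbed (moved more than 30 mm) (distance of scale from where it was at the start of the episode above 0.03 m).
It fails at once if the jar was disturbed (moved more than 30 mm) (distance of jar from where it was at the start of the episode above 0.03 m).
It fails at once if the tin was disturbed (moved more than 30 mm) (distance of tin from where it was at the start of the episode above 0.03 m).
Of spout_a, spout_b, spout_c, spout_e only 3 to 4 are there at a start; the rules pass over those that are not, and their reading is None.
At some moment in a run one of spout_a, spout_c, spout_e may be knocked a few centimetres aside while the robot is not near it.
It also fails if it takes over 210 s, if anything falls off the work surface, if the arm or the gripper's body presses on something with over 40 N, if the wrist force passes 120 N, or if a joint passes its speed limit or range.

ROBOT

A 6-joint arm with a two-finger parallel gripper is mounted at the origin on the work surface. World frame = base frame: x ahead of the robot, y to its left, z up, the work surface at z = 0. Lengths are in mm, angles in rad, forces in N, time in s.
With the tool pointing down it reaches from about 375 to 975 mm from the base axis. Payload 3.8 kg.
Tool frame: the origin (TCP) lies at the very end of the fingers, on their centre line; the grasp point (between the pads) lies 19 mm behind it; z points along the fingers, y is the line along which they close (so a half turn about z gives the same grasp; the last joint's range is limited). The gripper opens to 88 mm and grips with 3 to 60 N. Pads are 18 mm wide; open, the fingers measure 123 mm over their backs; the gripper's body (75 mm by 187 mm) begins 45 mm behind the grasp point.
Start: joints at [-1.198, 0.264, 1.604, -0, 1.274, -0.037], TCP at [268.932, -619.107, 238.706] pointing down, gripper open.
Joint ranges: [-2.63, 2.63], [-0.94, 2.18], [0.31, 2.57], [-1.31, 4.45], [0, 2.66], [-2.55, 2.55]. Speed limits (rad/s): [2.57, 2.57, 3.14, 3.14, 3.14, 3.14].

INTERFACE

Orientations are given as [roll, pitch, yaw] about the fixed x, y, z axes, in that order (R = Rz(yaw) Ry(pitch) Rx(roll)).
In Python, from station import bot, optics gives the robot as it stands. The module is installed in compiled form; this text tells all that it offers.
- The arm moves only by the tool jog_arm, never from a script. Its argument "rows" is text: rows parted by semicolons, each of 4 numbers parted by spaces: the shift along the tool's x, y, z normalised to -1 to 1, where 1 is 600 mm, then the turn about the tool's z normalised to -1 to 1, where 1 is 45 degrees. A call has 1 to 10 rows; each row is the pose to reach, as a shift and turn from the pose commanded when the call began, along the tool's axes at that moment; what a row does not reach only later rows make up. A row lasts 1/12 s, in which the tool goes at most 41.7 mm and 7.16 degrees, less where a joint would pass 70% of its speed; a pose out of reach is approached as far as the arm can. A call with a number of a shift or a turn outside -1 to 1 is refused whole. A call with a gripper value outside its range is refused whole. "fingers" is the opening, from -1 (shut) to 1 (fully open), set as the call begins (left out, the last holds). The fingers move at their own pace and stop on an object; the grip force is fixed at half the most. Time passes only in rows, so rows that repeat a pose let the fingers close. It gives the time, the measured TCP pose, the force, the opening and the grip force at its end, in the units of the state.
- bot.sense(): the state, without advancing time (a new reading comes with each control period).
- optics.camera(name): name is "side" or "top"; returns a dict with "pixels" (384x512x3 uint8, red, green, blue), "camera_matrix" (3x3 intrinsics, pixels), "origin" and "rotation" of the camera in the world. Camera axes: x right, y down, z forward; pixel columns grow to the right and rows downward; lengths in mm; the calibration is good to about 2 mm. A picture is of the moment at which its call begins. There is no depth.
- bot.close_job(): hands the job in; it is judged then, once.
The state is a dict: "t": time; "joints": joint angles; "joint_velocities": joint speeds; "joint_torque": joint torques, N m; "tool_pos": TCP position; "tool_rot": TCP orientation; "contact_force": force on the tool from outside, world axes, zero at the start; "ft_torque": the same for the moment, N m; "finger_gap": opening from 0.0 (shut) to 1.0 (fully open); "grip_force": force on a finger pad.
Only numpy, scipy, OpenCV 4.12 (cv2) and the standard library are available. Lean on these libraries where they do the work, as an engineer would, in place of code of your own. Each camera call takes 0.05 s, during which the arm holds its last target. There are 200 camera calls.

## Working session

There is one attempt and no reset: what is moved stays moved. The work goes in short steps, Python scripts to look and compute and a tool call to move; the robot and the scene stay as the last step left them, time stands still between calls to the robot, and variables do not carry over. Pictures are saved under pics/ and viewed, at most 14 in all, crops included, and the job is handed in when it is done.

Besides the shell and the picture viewer there is one more tool, called after ">>>" in YAML: its name, and indented under it one key for each argument. jog_arm: Moves the arm, as the interface text tells. Its arguments: {"type":"object","properties":{"rows":{"type":"string"},"fingers":{"type":"number"}},"required":["rows"]}

```bash
mkdir -p pics; cat > h.py <<'E'
import numpy as np, cv2, sys
from station import bot, optics
def shot(n,save=None):
    c=optics.camera(n)
    if save: cv2.imwrite('pics/'+save, cv2.cvtColor(cv2.resize(c['pixels'],None,fx=1.5,fy=1.5,interpolation=cv2.INTER_CUBIC),cv2.COLOR_RGB2BGR))
    return c
def ray(c,u,v):
    d=np.linalg.inv(c['camera_matrix'])@np.array([u,v,1.]); return np.array(c['origin']),np.array(c['rotation'])@d
def onz(c,u,v,z):
    o,d=ray(c,u,v); return o+d*(z-o[2])/d[2]
def tri(c1,p1,c2,p2):
    o1,d1=ray(c1,*p1);o2,d2=ray(c2,*p2)
    A=np.stack([d1,-d2],1); s=np.linalg.lstsq(A,o2-o1,rcond=None)[0]
    a=o1+d1*s[0];b=o2+d2*s[1]; return (a+b)/2,np.linalg.norm(a-b)
def proj(c,p):
    q=np.array(c['rotation']).T@(np.array(p)-c['origin']); q=np.array(c['camera_matrix'])@q; return q[:2]/q[2]
E
python3 - <<'E'
from h import *
np.set_printoptions(precision=3,suppress=True)
for n in('top','side'):
    c=shot(n,n+'0.png'); print(n,c['camera_matrix'],c['origin'],c['rotation'])
    np.save(n+'0.npy',c,allow_pickle=True)
print(bot.sense())
E
```

```text
top [[367.799   0.    257.16 ]
 [  0.    367.799 188.677]
 [  0.      0.      1.   ]] [ 420.082  -59.537 1126.55 ] [-3.051 -0.01  -1.574]
side [[423.871   0.    252.455]
 [  0.    423.871 180.559]
 [  0.      0.      1.   ]] [ -218.12  -1010.831  1007.118] [-2.227  0.007 -0.647]
{'t': 0.1, 'joints': array([-1.198,  0.265,  1.605, -0.   ,  1.274, -0.037]), 'joint_velocities': array([-0.001, -0.002, -0.002, -0.001, -0.   , -0.   ]), 'joint_torque': array([  0.001, -50.362, -35.807,   0.073,   0.023,  -0.   ]), 'tool_pos': array([ 268.707, -618.532,  237.536]), 'tool_rot': array([-3.14, -0.  ,  0.41]), 'contact_force': array([-0.535,  0.179,  0.197]), 'ft_torque': array([ 0.005,  0.025, -0.004]), 'grip_force': 0.0, 'finger_gap': 0.9997025373831879}
```

```bash
sed -i "s/np.array(c\['rotation'\])/RM(c)/g" h.py; cat >> h.py <<'E'
from scipy.spatial.transform import Rotation as R
def RM(c): return R.from_euler('xyz',c['rotation']).as_matrix()
E
```

```text
(no output)
```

View pics/top0.png

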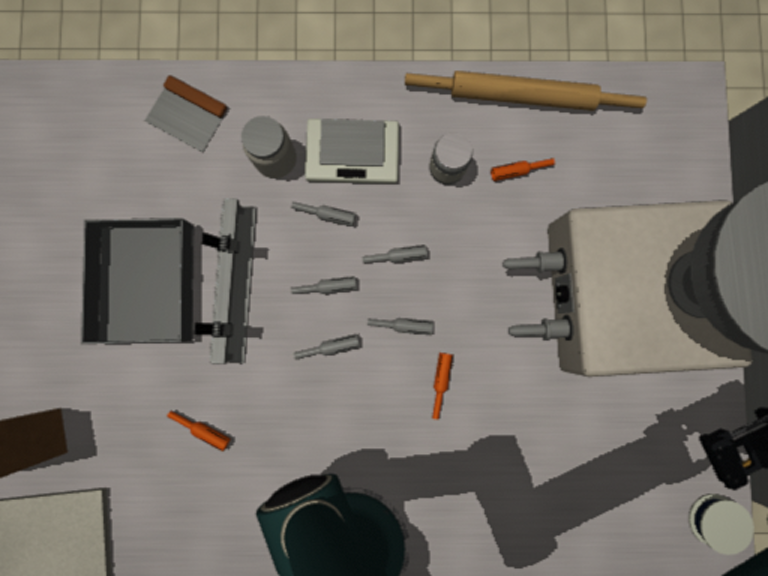

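View pics/side0.png

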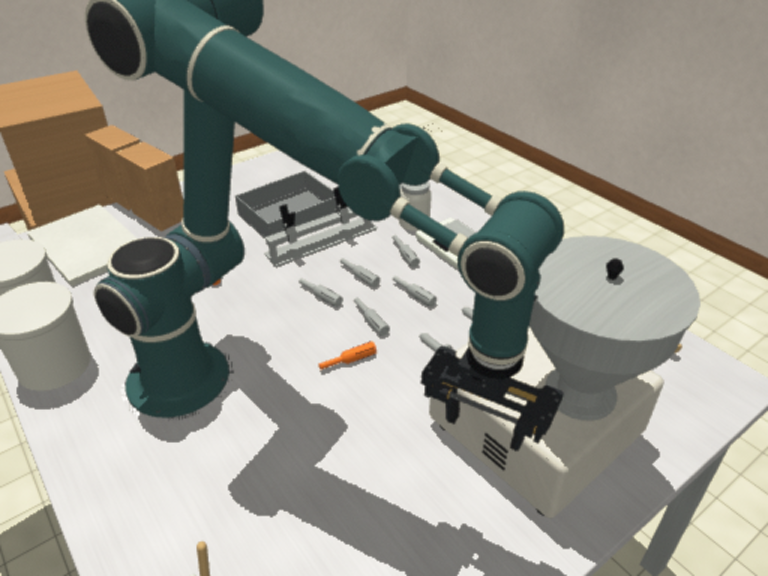

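```bash
python3 - <<'E'
from h import *
s=np.load('side0.npy',allow_pickle=True).item()['pixels'];t=np.load('top0.npy',allow_pickle=True).item()['pixels']
a=cv2.resize(s[152:226,192:300],(800,548),interpolation=cv2.INTER_CUBIC)
cv2.imwrite('pics/sc.png',a[:,:,::-1])
b=cv2.resize(t[125:245,50:295],(800,392),interpolation=cv2.INTER_CUBIC)
cv2.imwrite('pics/tc.png',b[:,:,::-1])
E
```

```text
(no output)
```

View pics/sc.png

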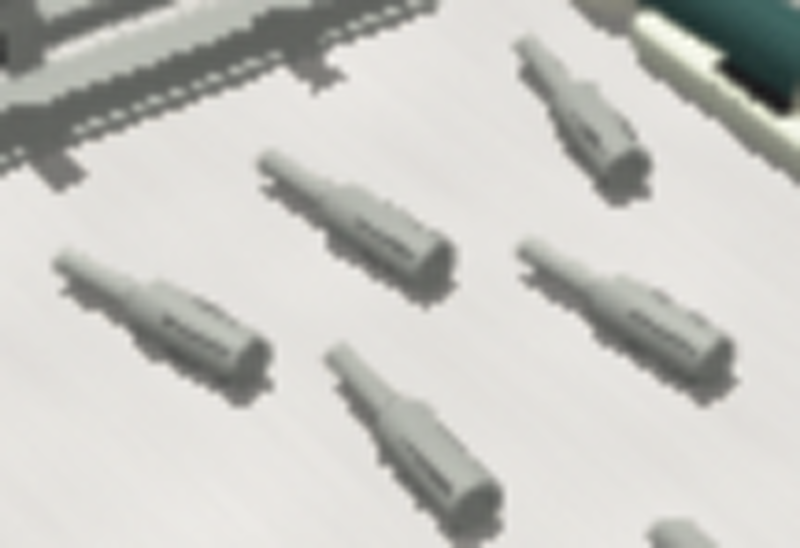

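View pics/tc.png

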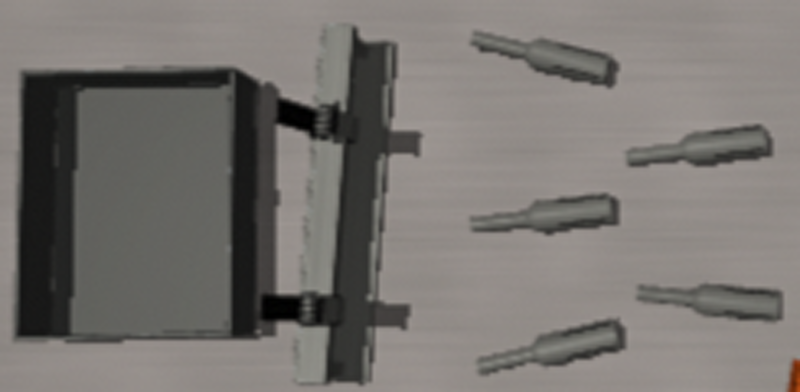

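```bash
cat >> h.py <<'E'
def blobs(c,box,lo=40,hi=900):
    p=c['pixels'].astype(int); m=((p[:,:,1]-p[:,:,0]>=0)&(p.max(2)<200)).astype(np.uint8)
    x0,y0,x1,y1=box; k=np.zeros_like(m);k[y0:y1,x0:x1]=m[y0:y1,x0:x1]
    n,l,st,ce=cv2.connectedComponentsWithStats(k,connectivity=4); out=[]
    for i in range(1,n):
        if lo<=st[i,4]<=hi: out.append(np.argwhere(l==i)[:,::-1].astype(float))
    return out
def spout(c,pts,z=14.5):
    W=np.array([onz(c,u,v,z)[:2] for u,v in pts]); m=W.mean(0)
    d=np.linalg.eigh(np.cov((W-m).T))[1][:,1]
    s=(W-m)@d
    # thick end heavier -> mean is nearer to the mouth
    if abs(s.max())<abs(s.min()): d=-d; s=-s   # d toward tip
    return m,d,s.min(),s.max()
E
python3 - <<'E'
from h import *
np.set_printoptions(precision=1,suppress=True)
t=np.load('top0.npy',allow_pickle=True).item();s=np.load('side0.npy',allow_pickle=True).item()
print(t['pixels'][143,227],t['pixels'][160,215],s['pixels'][184,242],s['pixels'][180,230])
S=[(b.mean(0),b) for b in blobs(s,(192,150,300,226))]
print([ (x[0],len(x[1])) for x in S])
for b in blobs(t,(185,125,295,245)):
    m,d,a,e=spout(t,b); tail=m+d*(a+35)
    q=[(tri(t,b.mean(0),s,x[0]),x) for x in S]
    q=min(q,key=lambda r:r[0][1])
    X=q[1][1]; sm,sd,sa,se=spout(s,X)
    print(b.mean(0),len(b),'tail',tail,'ang',np.degrees(np.arctan2(d[1],d[0])),'len',e-a,'tri',q[0][0],q[0][1],'sidetail',sm+sd*(sa+35),np.degrees(np.arctan2(sd[1],sd[0])))
E
```

```text
[117 117 111] [145 139 135] [134 135 129] [214 209 205]
[(array([213.4, 158.3]), 772), (array([290.6, 155.9]), 253), (array([288.1, 165. ]), 95), (array([271. , 168.4]), 150), (array([241.4, 182.2]), 181), (array([278.5, 195.1]), 202), (array([215.5, 195.4]), 204), (array([248.7, 212.5]), 210)]
[223.3 143.6] 132 tail [659.5  28.8] ang 77.95538183620566 len 86.62776599208007 tri [657.   32.6  21.3] 3.8768104622246957 sidetail [652.8  11.4] 73.83085004740317
[272.8 169. ] 136 tail [ 580.8 -116.6] ang 99.56527273328882 len 67.46082425150931 tri [ 575.7 -115.9   23. ] 10.073492561501743 sidetail [ 580.  -129.3] 95.17826300179472
[227.8 189.4] 89 tail [521.    7.7] ang -78.94252807188866 len 51.732387058153435 tri [ 535.    27.2 -142.5] 4.661972711203186 sidetail [ 430.2 -143.9] 82.49203244349633
[277.7 217.7] 121 tail [ 433.6 -128.4] ang 83.07568943244759 len 69.30662396219451 tri [ 429.2 -129.7   27.5] 8.890168041025397 sidetail [ 430.2 -143.9] 82.49203244349633
[223.1 230. ] 128 tail [397.2  28.8] ang 105.0432716365458 len 87.84523819011724 tri [394.8  32.5  14.3] 4.1167809397526804 sidetail [398.1   9. ] 101.50783163869339
```

```bash
cat >> h.py <<'E'
def blobs(c,box,lo=40,hi=900,th=-3,dil=0):
    p=c['pixels'].astype(int); m=((p[:,:,1]-p[:,:,0]>=th)&(p.max(2)<205)).astype(np.uint8)
    m=cv2.morphologyEx(m,cv2.MORPH_CLOSE,np.ones((3,3),np.uint8))
    x0,y0,x1,y1=box; k=np.zeros_like(m);k[y0:y1,x0:x1]=m[y0:y1,x0:x1]
    n,l,st,ce=cv2.connectedComponentsWithStats(k,connectivity=4); out=[]
    for i in range(1,n):
        if lo<=st[i,4]<=hi: out.append(np.argwhere(l==i)[:,::-1].astype(float))
    return out
E
python3 - <<'E'
from h import *
np.set_printoptions(precision=1,suppress=True)
t=np.load('top0.npy',allow_pickle=True).item();s=np.load('side0.npy',allow_pickle=True).item()
for (c,box,n) in((t,(185,125,295,245),'t'),(s,(192,150,300,226),'s')):
    im=c['pixels'].copy()
    for th in (-3,):
        B=blobs(c,box,th=th)
        for b in B:
            m,d,a,e=spout(c,b); print(n,th,b.mean(0),len(b),m+d*(a+35),np.degrees(np.arctan2(d[1],d[0])),e-a)
            for u,v in b.astype(int): im[v,u]=im[v,u]//2+np.array([120,0,0],np.uint8)
    x0,y0,x1,y1=box
    cv2.imwrite(f'pics/m{n}.png',cv2.resize(im[y0:y1,x0:x1],None,fx=5,fy=5,interpolation=0)[:,:,::-1])
a=cv2.imread('pics/mt.png');b=cv2.imread('pics/ms.png');h=550
f=lambda x:cv2.resize(x,(395,int(x.shape[0]*395/x.shape[1])))
a,b=f(a),f(b);o=np.zeros((max(a.shape[0],b.shape[0]),790,3),np.uint8);o[:a.shape[0],:395]=a;o[:b.shape[0],395:]=b
cv2.imwrite('pics/mm.png',o)
E
```

```text
t -3 [218.9 142.4] 353 [657.4  19.6] 75.9766790842814 140.12612866921634
t -3 [266.5 170. ] 350 [ 581.1 -123.5] 97.06395711629597 134.31775846703695
t -3 [219.4 190.6] 346 [518.3  18.1] 96.75564817546346 137.95427585635397
t -3 [270.1 216.7] 338 [ 434.2 -130.2] 84.47250629251717 131.60393855264772
t -3 [221. 231.] 356 [398.9  14.3] 102.97236377681214 137.87831863276307
s -3 [288.1 158.7] 458 [774.5 107. ] -104.23000090854718 216.1733400761721
s -3 [270.9 168.7] 191 [650.2   6. ] 73.7171812375043 158.88367849333412
s -3 [241.  182.8] 249 [514.8   5.7] 94.84272703804079 154.4758132781891
s -3 [277.8 195.3] 280 [ 578.1 -135.6] 96.00193032126109 151.14607369445702
s -3 [215.3 196. ] 271 [396.5   0.4] 100.86614116242104 152.576071366586
s -3 [248.4 212.7] 270 [ 428.  -147.9] 82.20400507033203 155.98568847439128
```

View pics/mm.png

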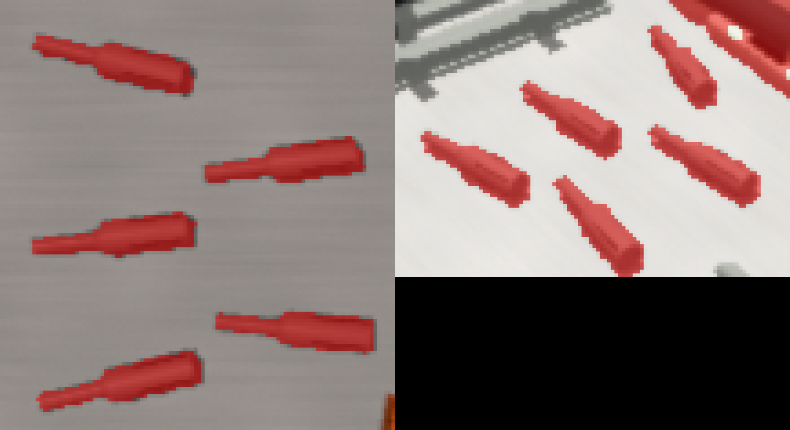

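```bash
python3 - <<'E'
from h import *
np.set_printoptions(precision=1,suppress=True)
t=np.load('top0.npy',allow_pickle=True).item();s=np.load('side0.npy',allow_pickle=True).item()
S=blobs(s,(192,150,300,226)); g=s['pixels'].mean(2)
for b in blobs(t,(185,125,295,245)):
    m,d,a,e=spout(t,b); q=min([tri(t,b.mean(0),s,x.mean(0)) for x in S],key=lambda r:r[1])
    m0=m+d*(a+1.5); print('mouth',m0,'height',q)
    u,v=proj(s,[*m0,14.5]).round().astype(int); print(u,v);print(g[v-5:v+6,u-5:u+6].astype(int))
for i,y in enumerate((160,207)):
  for b in blobs(t,(330,y,369,y+29),lo=60,th=-3):
    W=np.array([onz(t,*p,105)[:2] for p in b]);
    ys=W[:,1]; 
    print('stub',len(b))
    for yy in np.arange(ys.max(),ys.min(),-8): 
        k=abs(ys-yy)<4; print(round(yy),W[k,0].mean().round(1),np.ptp(W[k,0]).round(1),end=' | ')
    print()
for q in((82,220),(190,220),(82,342),(193,343)): print('tub',onz(t,q[0]/1.5,q[1]/1.5,65))
p=t['pixels'].astype(int)
blk=(p.max(2)<45).astype(np.uint8)
n,l,st,ce=cv2.connectedComponentsWithStats(blk[140:240,128:160]); print(st,ce+[128,140])
E
```

```text
mouth [649.3 -13. ] height (array([665.6,  46.2,   7.9]), np.float64(0.36944044333536313))
277 176
[[119 166 180 182 177 168 192 220 225 223 223]
 [140 146 171 172 144 120 140 184 222 224 223]
 [133 148 148 120 105  96 105 138 218 225 224]
 [114 132 113  99  98  96  96 123 203 224 224]
 [110 111 104  99  99  98 105 150 219 225 225]
 [129  92 100  99  99 100 117 185 224 226 226]
 [146 109 103 102 102 103 114 151 222 226 226]
 [212 145 118 114 117 132 136 156 222 226 226]
 [226 213 149 136 151 210 217 220 226 227 226]
 [228 227 221 220 220 224 225 225 226 227 227]
 [227 228 227 228 227 227 226 225 226 227 227]]
mouth [ 585.3 -156.7] height (array([ 579.1, -100.4,    9. ]), np.float64(0.22800600485293238))
289 201
[[191 190 182 181 191 204 222 225 225 224 223]
 [173 187 193 189 178 158 185 220 224 225 225]
 [129 168 182 185 150 112 128 198 223 225 225]
 [135 127 161 144 114 100 117 192 222 225 224]
 [129 134 136 111 102 103 122 195 222 224 224]
 [110 119 112 102 101 107 144 218 224 223 223]
 [ 95  99 100 100  99 104 137 215 225 223 223]
 [ 92  84  93  94  99 107 124 167 221 224 224]
 [1
[... 2297 characters left out ...]
 | -329 425.7 22.1 | -337 425.5 22.1 | -345 425.0 22.1 | -353 425.0 22.1 | -361 428.1 38.7 | -369 427.2 38.7 | -377 427.7 33.2 | 
tub [640.4 518.5  65. ]
tub [640.3 309.6  65. ]
tub [404.9 507.5  65. ]
tub [402.3 297.   65. ]
[[   0    0   32  100 2685]
 [  29    0    3    9   13]
 [   0   11    1    6    6]
 [  18   10   14   90  273]
 [   6   15   13   12   88]
 [   0   24    1   22   22]
 [  20   26    2    2    3]
 [   0   54    1    3    3]
 [   0   58    1    4    4]
 [   0   63    1    2    2]
 [   0   75   15    9  101]] [[143.1 189.2]
 [158.2 143.6]
 [128.  153.5]
 [153.1 195.3]
 [140.4 160.3]
 [128.  174.5]
 [148.7 166.3]
 [128.  195. ]
 [128.  199.5]
 [128.  203.5]
 [135.  219. ]]
```

```bash
cat > g.py <<'E'
from h import *
import sys
# args: x,y,z,yawdeg ... -> normalised shift/turn for each waypoint & rows needed
st=bot.sense(); p=np.array(st['tool_pos']); r=R.from_euler('xyz',st['tool_rot']); y0=np.degrees(st['tool_rot'][2])
prev=p;py=0
for a in sys.argv[1:]:
    x,y,z,w=map(float,a.split(',')); q=np.array([x,y,z]); d=r.inv().apply(q-p)/600; t=(y0-w+90)%180-90
    if '-f' in sys.argv: t=(y0-w+180)%360-180
    n=max(np.linalg.norm(q-prev)/41.7,abs(t-py)/7.16); print(d.round(3),round(t/45,3),'rows>=',round(n,1)); prev=q;py=t
print('now',p.round(1),round(y0,1),'j',st['joints'].round(2),'gap',round(st['finger_gap']*88,1),'F',st['contact_force'].round(1),'grip',round(st['grip_force'],1),'t',round(st['t'],2))
E
python3 g.py 290,-350,240,60 581,-123.5,120,97
```

```text
[ 0.211 -0.396 -0.003] -0.812 rows>= 6.5
[ 0.806 -0.549  0.197] -1.634 rows>= 9.3
now [ 268.7 -618.5  237.5] 23.5 j [-1.2   0.26  1.61 -0.    1.27 -0.04] gap 88.0 F [-0.5  0.2  0.2] grip 0.0 t 0.1
```

>>> jog_arm:
  rows: "0.211 -0.396 0 -0.8; 0.211 -0.396 0 -0.8; 0.211 -0.396 0 -0.8; 0.211 -0.396 0 -0.8; 0.211 -0.396 0 -0.8; 0.211 -0.396 0 -0.8; 0.211 -0.396 0 -0.8; 0.45 -0.46 0.05 -1; 0.5 -0.5 0.1 -1; 0.5 -0.5 0.1 -1"
  fingers: 0

```text
t: 0.93
tool_pos: [379.0, -269.2, 202.5]
tool_rot: [3.139, 0.001, 1.196]
contact_force: [-0.1, -0.6, -0.5]
finger_gap: 0.506
grip_force: 0.0
```

```bash
python3 - <<'E'
from h import *
shot('top','top1.png');
E
python3 g.py 581,-123.5,80,97 581,-123.5,4,97
```

```text
[0.337 0.225 0.2  ] -0.63 rows>= 6.5
[0.336 0.225 0.327] -0.63 rows>= 1.8
now [ 381.7 -263.2  199. ] 68.6 j [-0.66 -0.11  2.08  0.01  1.17 -0.29] gap 43.9 F [ 1.6  3.1 -2. ] grip 0.0 t 0.98
```

>>> jog_arm:
  rows: "0.337 0.225 0.2 -0.63; 0.337 0.225 0.2 -0.63; 0.337 0.225 0.2 -0.63; 0.337 0.225 0.2 -0.63; 0.337 0.225 0.2 -0.63; 0.337 0.225 0.2 -0.63; 0.337 0.225 0.2 -0.63; 0.337 0.225 0.2 -0.63; 0.337 0.225 0.2 -0.63; 0.337 0.225 0.2 -0.63"
  fingers: 0.2

```text
t: 1.82
tool_pos: [577.1, -132.2, 82.1]
tool_rot: [-3.14, -0.0, 1.69]
contact_force: [0.4, -0.5, 1.0]
finger_gap: 0.602
grip_force: 0.0
```

```bash
python3 - <<'E'
from h import *
np.set_printoptions(precision=1,suppress=True)
s=shot('side','side1.png'); np.save('side1.npy',s,allow_pickle=True)
# finger check etc later
E
python3 g.py 581,-123.5,4,97
```

```text
[0.014 0.008 0.131] -0.005 rows>= 1.9
now [ 577.1 -132.5   82.7] 96.8 j [-0.27  0.25  1.93 -0.    0.96 -0.39] gap 52.9 F [ 0.7 -0.7 -0.2] grip 0.0 t 1.87
```

View pics/side1.png

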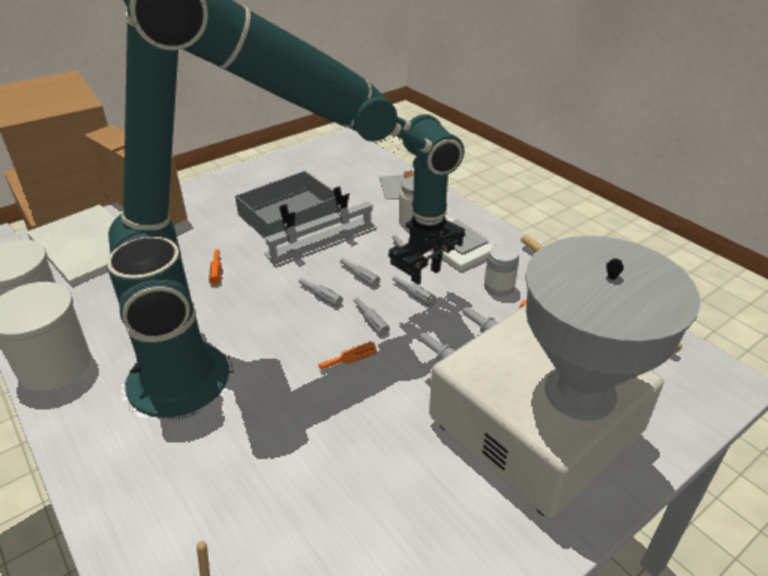

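>>> jog_arm:
  rows: "0.014 0.008 0.04 0; 0.014 0.008 0.08 0; 0.014 0.008 0.11 0; 0.014 0.008 0.128 0; 0.014 0.008 0.13 0; 0.014 0.008 0.13 0; 0.014 0.008 0.13 0"

```text
t: 2.45
tool_pos: [582.5, -123.6, 5.7]
tool_rot: [3.14, 0.001, 1.689]
contact_force: [-0.3, -0.4, 0.5]
finger_gap: 0.603
grip_force: 0.0
```

>>> jog_arm:
  rows: "0 0 0 0; 0 0 0 0; 0 0 0 0; 0 0 0 0; 0 0 0 0; 0 0 0 0"
  fingers: -1

```text
t: 2.95
tool_pos: [582.2, -122.8, 5.0]
tool_rot: [3.141, 0.0, 1.69]
contact_force: [-1.4, -0.4, 4.7]
finger_gap: 0.325
grip_force: 29.9
```

```bash
python3 - <<'E'
from h import *
np.set_printoptions(precision=1,suppress=True)
s=np.load('side1.npy',allow_pickle=True).item();t=np.load('top0.npy',allow_pickle=True).item()
cv2.imwrite('pics/o.png',cv2.hconcat([cv2.resize(s['pixels'][195:255,270:335],(400,369),interpolation=cv2.INTER_CUBIC),cv2.resize(t['pixels'][160:234,325:390],(400,369*74*65//(60*65)),interpolation=cv2.INTER_CUBIC)[:369]])[:,:,::-1])
E
python3 g.py
```

```text
now [ 582.2 -122.8    5. ] 96.8 j [-0.25  0.36  1.96 -0.    0.82 -0.37] gap 28.6 F [-1.4 -0.4  4.7] grip 29.9 t 2.95
```

View pics/o.png

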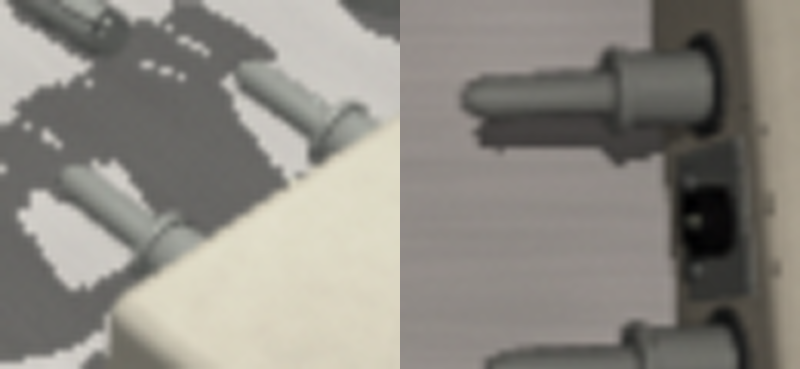

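```bash
python3 - <<'E'
from h import *
np.set_printoptions(precision=1,suppress=True)
s=np.load('side1.npy',allow_pickle=True).item();t=np.load('top0.npy',allow_pickle=True).item()
p=t['pixels'].astype(int)
for c in (343,348,353,358): 
    col=(p[205:235,c,1]-p[205:235,c,0]>=-3); r=np.where(col)[0]+205; col2=p[165:190,c].mean(1).astype(int); print(c,r.min(),r.max(),col2)
for n,a,b in (('tipA',(334.7,175.2),(309.9,206.3)),('flA',(359.2,173.8),(323.2,215.7)),('tipB',(338.6,220),(281,223.8)),('flB',(361.6,219),(294.8,233))):
    print(n,tri(t,a,s,b),onz(t,*a,105),onz(s,*b,105))
E
```

```text
343 217 224 [145 148 146 145 147 148 145 101  95 106 114 106  89  69  61  65  66  64
  72 133 142 140 139 140 142]
348 216 224 [144 146 145 145 147 145 120  89  96 106 112 102  85  62  64  66  66  63
  70 130 141 140 139 141 142]
353 217 224 [144 144 143 143 145 143 107  89  97 108 109 100  81  59  62  66  66  62
  69 130 141 139 139 141 143]
358 216 224 [141 142 126  84  58  52  59  86  99 105 104  95  79  53  49  54  61  63
  62  71 111 133 139 141 141]
tipA (array([ 551.9, -289.8,  100.3]), np.float64(2.3942781523961143)) [ 550.3 -288.   105. ] [ 549.1 -293.9  105. ]
flA (array([ 551.9, -354.8,  107.2]), np.float64(4.875069683092403)) [ 554.2 -357.   105. ] [ 551.3 -352.3  105. ]
tipB (array([ 425.1, -296.9,  101.2]), np.float64(0.2500222585758777)) [ 425.1 -296.1  105. ] [ 422.3 -299.8  105. ]
flB (array([ 427.2, -358.6,  108.8]), np.float64(1.2673676869708848)) [ 427.7 -360.1  105. ] [ 429.3 -355.6  105. ]
```

```bash
python3 g.py 582,-123,60,96.8 547.5,-242,95,93
```

```text
[-0.    -0.    -0.092] 0.001 rows>= 1.3
[-0.19  -0.081 -0.15 ] 0.085 rows>= 3.1
now [ 582.2 -122.8    5. ] 96.8 j [-0.25  0.36  1.96 -0.    0.82 -0.37] gap 28.6 F [-1.4 -0.4  4.7] grip 29.9 t 2.95
```

>>> jog_arm:
  rows: "0 0 -0.05 0; 0 0 -0.1 0; -0.06 -0.03 -0.15 0.085; -0.12 -0.06 -0.15 0.085; -0.17 -0.075 -0.15 0.085; -0.19 -0.081 -0.15 0.085; -0.19 -0.081 -0.15 0.085; -0.19 -0.081 -0.15 0.085; -0.19 -0.081 -0.15 0.085"

```text
t: 3.7
tool_pos: [546.5, -240.5, 93.1]
tool_rot: [-3.14, -0.002, 1.623]
contact_force: [0.3, 1.0, -2.1]
finger_gap: 0.323
grip_force: 29.9
```

```bash
python3 - <<'E'
from h import *
s=optics.camera('side');np.save('side2.npy',s,allow_pickle=True)
u,v=proj(s,[549,-278,105]).astype(int);print(u,v)
t=optics.camera('top')
A=cv2.resize(s['pixels'][v-30:v+30,u-32:u+33],(400,369),interpolation=cv2.INTER_CUBIC)
B=cv2.resize(t['pixels'][145:205,305:370],(400,369),interpolation=cv2.INTER_CUBIC)
cv2.imwrite('pics/o2.png',cv2.hconcat([A,B])[:,:,::-1])
E
python3 g.py 547.5,-242,95,93 549.2,-269,95,93
```

```text
306 203
[-0.003  0.001 -0.003] 0.002 rows>= 0.1
[-0.048  0.001 -0.003] 0.002 rows>= 0.6
now [ 546.8 -240.1   93.4] 93.1 j [-0.46  0.25  1.91  0.    0.99 -0.51] gap 28.4 F [ 0.1  0.8 -2. ] grip 29.9 t 3.8
```

View pics/o2.png

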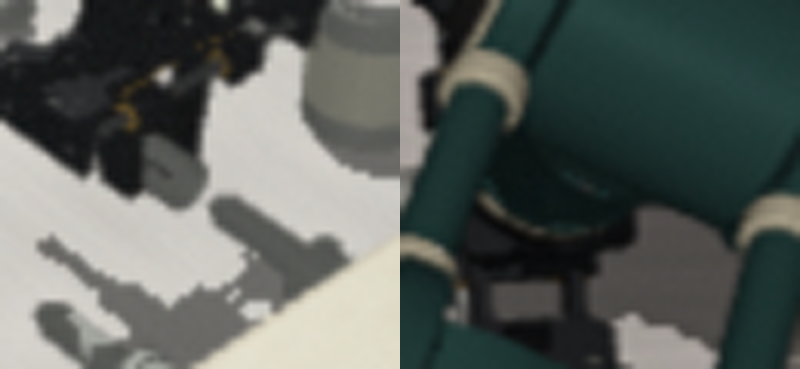

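>>> jog_arm:
  rows: "-0.01 0.001 -0.003 0; -0.02 0.001 -0.003 0; -0.03 0.001 -0.003 0; -0.035 0.001 -0.003 0; -0.04 0.001 -0.003 0; -0.045 0.001 -0.003 0; -0.048 0.001 -0.003 0; -0.048 0.001 -0.003 0"

```text
t: 4.47
tool_pos: [548.7, -270.9, 95.8]
tool_rot: [-3.141, -0.0, 1.623]
contact_force: [-1.0, -0.6, -1.5]
finger_gap: 0.322
grip_force: 29.9
```

>>> jog_arm:
  rows: "-0.01 0 0 0; -0.02 0 0 0; -0.03 0 0 0; -0.04 0 0 0; -0.05 0 0 0; -0.06 0 0 0; -0.065 0 0 0; -0.065 0 0 0"

```text
t: 5.13
tool_pos: [550.9, -310.6, 95.9]
tool_rot: [-3.141, 0.001, 1.623]
contact_force: [-1.8, -1.3, -2.2]
finger_gap: 0.327
grip_force: 29.9
```

>>> jog_arm:
  rows: "-0.005 0 0 0; -0.01 0 0 0; -0.015 0 0 0; -0.018 0 0 0; -0.02 0 0 0; -0.02 0 0 0; -0.02 0 0 0"

```text
t: 5.72
tool_pos: [551.6, -321.5, 95.9]
tool_rot: [-3.141, 0.0, 1.623]
contact_force: [-2.9, -0.9, -2.8]
finger_gap: 0.325
grip_force: 29.9
```

>>> jog_arm:
  rows: "-0.002 0 0 0; -0.004 0 0 0; -0.006 0 0 0; -0.008 0 0 0; -0.01 0 0 0; -0.01 0 0 0; -0.01 0 0 0"

```text
t: 6.3
tool_pos: [551.8, -325.2, 95.9]
tool_rot: [-3.141, -0.004, 1.623]
contact_force: [-3.8, 7.8, 0.6]
finger_gap: 0.328
grip_force: 29.9
```

>>> jog_arm:
  rows: "0 0 0 0; 0 0 0 0; 0 0 0 0; 0 0 0 0; 0 0 -0.05 0; 0 0 -0.1 0; 0 0 -0.15 0; 0.06 0 -0.17 0; 0.12 0 -0.17 0; 0.15 0 -0.17 0"
  fingers: 0.2

```text
t: 7.13
tool_pos: [548.6, -235.9, 200.6]
tool_rot: [3.137, 0.001, 1.623]
contact_force: [-1.0, -0.2, -1.0]
finger_gap: 0.597
grip_force: 0.0
```

```bash
python3 - <<'E'
from h import *
np.set_printoptions(precision=1,suppress=True)
s=optics.camera('side');t=optics.camera('top')
for b in blobs(t,(185,125,295,245),lo=200,hi=420):
    m,d,a,e=spout(t,b); print(m+d*(a+35),np.degrees(np.arctan2(d[1],d[0])),e-a,len(b))
A=cv2.resize(s['pixels'][150:255,215:335],(400,350),interpolation=cv2.INTER_CUBIC)
B=cv2.resize(t['pixels'][125:245,255:395],(400,350),interpolation=cv2.INTER_CUBIC)
cv2.imwrite('pics/o3.png',cv2.hconcat([A,B])[:,:,::-1])
E
python3 g.py 434,-130,60,84.5 434,-130,5,84.5
```

```text
[658.   21.7] 76.06385726287333 137.85691277185867 342
[518.1  21.1] 96.75737952845365 134.62291791775215 337
[398.9  14. ] 102.90639642817577 136.49447810024347 344
[ 0.186 -0.18   0.231] 0.192 rows>= 5.0
[ 0.186 -0.181  0.323] 0.192 rows>= 1.3
now [ 547.9 -235.4  199.2] 93.2 j [-0.45  0.14  1.82  0.    1.17 -0.5 ] gap 53.0 F [-0.6  0.5 -0.3] grip 0.0 t 7.23
```

View pics/o3.png

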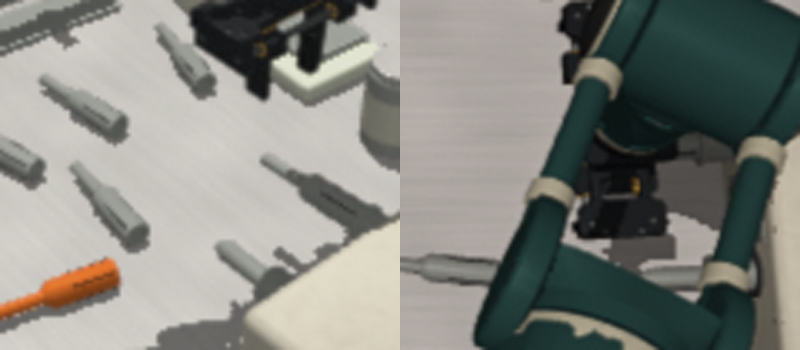

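>>> jog_arm:
  rows: "0.186 -0.18 0.1 0.19; 0.186 -0.18 0.15 0.19; 0.186 -0.18 0.2 0.19; 0.186 -0.18 0.231 0.19; 0.186 -0.18 0.231 0.19; 0.186 -0.18 0.231 0.19; 0.186 -0.18 0.231 0.19; 0.186 -0.18 0.231 0.19; 0.186 -0.18 0.231 0.19"

```text
t: 7.98
tool_pos: [437.6, -133.8, 62.2]
tool_rot: [3.136, 0.002, 1.473]
contact_force: [0.9, -0.5, -0.1]
finger_gap: 0.601
grip_force: 0.0
```

```bash
python3 g.py 434,-131,5,84.5
```

```text
[ 0.004 -0.007  0.095] -0.002 rows>= 1.4
now [ 437.6 -133.8   62.2] 84.4 j [-0.35  0.04  2.22 -0.    0.88 -0.25] gap 52.9 F [ 0.9 -0.5 -0.1] grip 0.0 t 7.98
```

>>> jog_arm:
  rows: "0.004 -0.006 0.03 0; 0.004 -0.006 0.06 0; 0.004 -0.006 0.085 0; 0.004 -0.006 0.094 0; 0.004 -0.006 0.094 0; 0.004 -0.006 0.094 0"

```text
t: 8.48
tool_pos: [432.3, -130.0, 4.3]
tool_rot: [3.139, 0.001, 1.474]
contact_force: [0.2, 0.5, 0.1]
finger_gap: 0.601
grip_force: 0.0
```

>>> jog_arm:
  rows: "0 0 0 0; 0 0 0 0; 0 0 0 0; 0 0 0 0; 0 0 0 0; 0 0 0 0"
  fingers: -1

```text
t: 8.98
tool_pos: [431.3, -129.3, 3.8]
tool_rot: [3.14, 0.0, 1.474]
contact_force: [0.2, -0.3, 4.5]
finger_gap: 0.326
grip_force: 30.0
```

```bash
python3 g.py 434,-131,60,84.5 422,-247,96,93
```

```text
[-0.002  0.005 -0.094] -0.001 rows>= 1.3
[-0.197  0.004 -0.154] -0.19 rows>= 2.9
now [ 431.3 -129.3    3.8] 84.5 j [-0.35  0.13  2.27  0.    0.75 -0.25] gap 28.7 F [ 0.2 -0.3  4.5] grip 30.0 t 8.98
```

>>> jog_arm:
  rows: "0 0 -0.05 0; 0 0 -0.1 0; -0.06 0 -0.151 -0.19; -0.12 0 -0.151 -0.19; -0.17 0.002 -0.151 -0.19; -0.195 0.004 -0.151 -0.19; -0.195 0.004 -0.151 -0.19; -0.195 0.004 -0.151 -0.19; -0.195 0.004 -0.151 -0.19"

```text
t: 9.73
tool_pos: [420.4, -244.5, 92.7]
tool_rot: [-3.14, -0.002, 1.623]
contact_force: [0.6, -0.5, -1.7]
finger_gap: 0.328
grip_force: 30.0
```

```bash
python3 g.py 422,-247,94.5,93 423.3,-275,94.5,93
```

```text
[-0.004  0.002 -0.003] -0.0 rows>= 0.1
[-0.051  0.002 -0.003] -0.0 rows>= 0.7
now [ 420.4 -244.5   92.7] 93.0 j [-0.58  0.05  2.14  0.    0.95 -0.63] gap 28.9 F [ 0.6 -0.5 -1.7] grip 30.0 t 9.73
```

>>> jog_arm:
  rows: "-0.01 0.003 -0.003 0; -0.02 0.003 -0.003 0; -0.026 0.003 -0.003 0; -0.032 0.003 -0.003 0; -0.038 0.003 -0.003 0; -0.044 0.003 -0.003 0; -0.05 0.003 -0.003 0; -0.052 0.003 -0.003 0; -0.052 0.003 -0.003 0"

```text
t: 10.48
tool_pos: [421.9, -269.7, 92.9]
tool_rot: [-3.135, -0.015, 1.621]
contact_force: [-1.0, 21.6, 3.4]
finger_gap: 0.324
grip_force: 30.0
```

```bash
python3 g.py 420,-235,95,93 430,-120,210,93 460,100,210,93 ; python3 g.py 470,250,210,93 465,390,200,93
```

```text
[ 0.058 -0.    -0.003] -0.003 rows>= 0.8
[ 0.251  0.025 -0.192] -0.003 rows>= 3.9
[ 0.615  0.093 -0.186] -0.003 rows>= 5.3
now [ 421.9 -269.7   92.9] 92.9 j [-0.62  0.09  2.1   0.01  0.97 -0.68] gap 28.5 F [-1.  21.6  3.4] grip 30.0 t 10.48
[ 0.864  0.122 -0.183] -0.003 rows>= 12.8
[ 1.097  0.126 -0.163] -0.003 rows>= 3.4
now [ 421.9 -269.7   92.9] 92.9 j [-0.62  0.09  2.1   0.01  0.97 -0.68] gap 28.5 F [-1.  21.6  3.4] grip 30.0 t 10.48
```

>>> jog_arm:
  rows: "0.06 0 0 0; 0.06 0 0 0; 0.12 0.01 -0.06 0; 0.18 0.02 -0.11 0; 0.25 0.025 -0.16 0; 0.32 0.04 -0.19 0; 0.39 0.05 -0.19 0; 0.46 0.065 -0.19 0; 0.53 0.08 -0.19 0; 0.6 0.09 -0.19 0"

```text
t: 11.32
tool_pos: [457.2, 56.4, 210.3]
tool_rot: [3.138, 0.0, 1.623]
contact_force: [0.7, 0.4, -2.1]
finger_gap: 0.328
grip_force: 30.0
```

```bash
python3 g.py 465,390,200,93 465,390,28,93
```

```text
[0.555 0.042 0.017] 0.0 rows>= 8.0
[0.555 0.041 0.304] 0.0 rows>= 4.1
now [457.2  56.4 210.3] 93.0 j [ 0.07 -0.13  2.08 -0.    1.19  0.02] gap 28.9 F [ 0.7  0.4 -2.1] grip 30.0 t 11.32
```

>>> jog_arm:
  rows: "0.07 0.01 0.01 0; 0.14 0.02 0.01 0; 0.21 0.03 0.015 0; 0.28 0.04 0.015 0; 0.35 0.04 0.015 0; 0.42 0.04 0.015 0; 0.48 0.04 0.06 0; 0.51 0.04 0.1 0; 0.52 0.04 0.15 0; 0.52 0.04 0.2 0"

```text
t: 12.15
tool_pos: [464.6, 370.5, 88.5]
tool_rot: [3.139, -0.002, 1.627]
contact_force: [-0.4, -0.1, -1.8]
finger_gap: 0.323
grip_force: 30.0
```

```bash
python3 g.py 465,390,28,93
```

```text
[0.032 0.002 0.101] 0.004 rows>= 1.5
now [464.6 370.5  88.5] 93.2 j [0.63 0.25 1.92 0.   0.97 0.58] gap 28.4 F [-0.4 -0.1 -1.8] grip 30.0 t 12.15
```

>>> jog_arm:
  rows: "0.03 0 0.03 0; 0.03 0 0.06 0; 0.03 0 0.09 0; 0.03 0 0.1 0; 0.03 0 0.1 0; 0.03 0 0.1 0"

```text
t: 12.65
tool_pos: [463.3, 385.5, 29.1]
tool_rot: [-3.142, 0.0, 1.623]
contact_force: [0.8, 0.6, -0.4]
finger_gap: 0.327
grip_force: 30.0
```

>>> jog_arm:
  rows: "0 0 0 0; 0 0 0 0; 0 0 0 0; 0 0 -0.06 0; 0 0 -0.12 0; 0 0 -0.18 0; -0.06 0 -0.24 0; -0.13 0 -0.27 0; -0.2 0 -0.27 0; -0.27 0 -0.27 0"
  fingers: 0.1

```text
t: 13.48
tool_pos: [472.7, 235.8, 195.0]
tool_rot: [3.134, -0.003, 1.625]
contact_force: [0.6, -0.9, 0.6]
finger_gap: 0.548
grip_force: 0.0
```

```bash
python3 - <<'E'
from h import *
np.set_printoptions(precision=1,suppress=True)
t=optics.camera('top')
for b in blobs(t,(185,125,295,245),lo=200,hi=420):
    m,d,a,e=spout(t,b); print(m+d*(a+35),np.degrees(np.arctan2(d[1],d[0])),e-a,len(b))
E
python3 g.py 518,21,80,96.7
```

```text
[658.1  21.7] 76.08055984375952 137.8994103200672 348
[-0.349  0.058  0.191] -0.084 rows>= 5.8
now [471.9 228.6 193.5] 92.9 j [ 0.41  0.01  1.98 -0.01  1.15  0.36] gap 48.1 F [-0.5 -4.7 -0.7] grip 0.0 t 13.53
```

```bash
python3 g.py 658,21.7,80,76
```

```text
[-0.359  0.291  0.192] 0.376 rows>= 7.2
now [471.9 228.6 193.5] 92.9 j [ 0.41  0.01  1.98 -0.01  1.15  0.36] gap 48.1 F [-0.5 -4.7 -0.7] grip 0.0 t 13.53
```

>>> jog_arm:
  rows: "-0.05 0.04 0 0.16; -0.1 0.08 0 0.3; -0.15 0.12 0 0.376; -0.2 0.16 0 0.376; -0.25 0.2 0.05 0.376; -0.3 0.24 0.1 0.376; -0.34 0.275 0.15 0.376; -0.355 0.288 0.19 0.376; -0.355 0.288 0.19 0.376; -0.355 0.288 0.19 0.376"
  fingers: 0.2

```text
t: 14.37
tool_pos: [652.9, 31.4, 73.8]
tool_rot: [-3.136, 0.001, 1.326]
contact_force: [-0.3, 0.1, 0.3]
finger_gap: 0.597
grip_force: 0.0
```

```bash
python3 g.py 658,21.2,4.5,76
```

```text
[-0.014  0.013  0.115] -0.001 rows>= 1.7
now [652.9  31.4  73.8] 76.0 j [0.01 0.37 1.79 0.   0.99 0.25] gap 52.6 F [-0.3  0.1  0.3] grip 0.0 t 14.37
```

>>> jog_arm:
  rows: "-0.014 0.012 0.01 0; -0.014 0.012 0.05 0; -0.014 0.012 0.09 0; -0.014 0.012 0.11 0; -0.014 0.012 0.114 0; -0.014 0.012 0.114 0; -0.014 0.012 0.114 0"

```text
t: 14.95
tool_pos: [660.8, 22.9, 10.3]
tool_rot: [3.139, -0.001, 1.329]
contact_force: [0.1, 0.2, 0.4]
finger_gap: 0.6
grip_force: 0.0
```

>>> jog_arm:
  rows: "0 0 0 0; 0 0 0 0; 0 0 0 0; 0 0 0 0; 0 0 0 0; 0 0 0 0"
  fingers: -1

```text
t: 15.45
tool_pos: [659.9, 22.5, 9.2]
tool_rot: [3.141, -0.0, 1.328]
contact_force: [-1.0, 1.2, 6.0]
finger_gap: 0.326
grip_force: 30.0
```

```bash
python3 g.py 640,0,150,80 422,-225,150,93 422,-247,95,93
```

```text
[-0.044 -0.023 -0.235] -0.087 rows>= 3.5
[-0.496 -0.285 -0.235] -0.376 rows>= 7.5
[-0.531 -0.277 -0.143] -0.376 rows>= 1.4
now [659.9  22.5   9.2] 76.1 j [-0.    0.45  1.81  0.    0.88  0.24] gap 28.7 F [-1.   1.2  6. ] grip 30.0 t 15.45
```

>>> jog_arm:
  rows: "0 0 -0.06 0; -0.01 0 -0.12 0; -0.03 -0.01 -0.18 -0.05; -0.09 -0.05 -0.2 -0.1; -0.15 -0.09 -0.2 -0.2; -0.21 -0.125 -0.2 -0.3; -0.27 -0.16 -0.2 -0.376; -0.33 -0.19 -0.2 -0.376; -0.39 -0.22 -0.2 -0.376; -0.44 -0.25 -0.19 -0.376"

```text
t: 16.28
tool_pos: [449.4, -199.5, 122.9]
tool_rot: [3.14, 0.002, 1.623]
contact_force: [0.8, -1.0, -1.3]
finger_gap: 0.33
grip_force: 30.0
```

>>> jog_arm:
  rows: "-0.06 0 0.01 0; -0.06 0 0.01 0; -0.06 0 0.01 0; -0.06 0 0.01 0"

```text
t: 16.62
tool_pos: [452.2, -233.5, 116.0]
tool_rot: [-3.141, -0.001, 1.622]
contact_force: [0.2, -0.0, -2.5]
finger_gap: 0.32
grip_force: 30.0
```

```bash
python3 g.py 422.3,-245,100,93 425.5,-300,100,93
```

```text
[-0.017 -0.051  0.027] -0.001 rows>= 0.9
[-0.109 -0.05   0.027] -0.001 rows>= 1.3
now [ 452.2 -233.5  116. ] 92.9 j [-0.53  0.06  2.08  0.    1.   -0.58] gap 28.1 F [ 0.2 -0.  -2.5] grip 30.0 t 16.62
```

>>> jog_arm:
  rows: "-0.01 -0.03 0.02 0; -0.015 -0.05 0.026 0; -0.015 -0.05 0.026 0; -0.015 -0.05 0.026 0; -0.03 -0.05 0.026 0; -0.045 -0.05 0.026 0; -0.055 -0.05 0.026 0; -0.065 -0.05 0.026 0; -0.072 -0.05 0.026 0; -0.078 -0.05 0.026 0"

```text
t: 17.45
tool_pos: [422.0, -275.5, 98.4]
tool_rot: [-3.134, -0.015, 1.621]
contact_force: [-3.2, 26.0, 3.6]
finger_gap: 0.327
grip_force: 30.0
```

>>> jog_arm:
  rows: "0.01 0.003 -0.002 0; 0.02 0.003 -0.003 0; 0.02 0.003 -0.003 0; 0.02 0.003 -0.003 0; 0.01 0.003 -0.003 0; 0.005 0.003 -0.003 0; 0 0.003 -0.003 0; -0.004 0.003 -0.003 0; -0.004 0.003 -0.003 0"

```text
t: 18.2
tool_pos: [422.5, -275.9, 98.8]
tool_rot: [-3.132, -0.019, 1.621]
contact_force: [-4.5, 24.2, -2.3]
finger_gap: 0.325
grip_force: 29.9
```

```bash
python3 - <<'E'
from h import *
s=optics.camera('side');t=optics.camera('top')
u,v=proj(s,[424,-300,105]).astype(int);print(u,v)
A=cv2.resize(s['pixels'][v-30:v+30,u-32:u+33],(400,369),interpolation=cv2.INTER_CUBIC)
u,v=proj(t,[424,-300,105]).astype(int);print(u,v)
B=cv2.resize(t['pixels'][v-30:v+30,u-32:u+33],(400,369),interpolation=cv2.INTER_CUBIC)
cv2.imwrite('pics/o4.png',cv2.hconcat([A,B])[:,:,::-1])
E
python3 g.py
```

```text
281 223
340 220
now [ 422.5 -275.9   98.8] 92.9 j [-0.63  0.09  2.09  0.01  0.99 -0.69] gap 28.7 F [-3.9 24.7 -2.1] grip 29.9 t 18.3
```

View pics/o4.png

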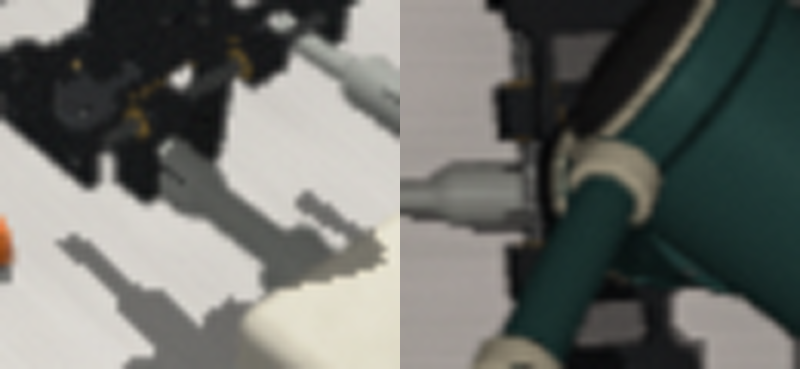

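>>> jog_arm:
  rows: "0.06 0 0 0; 0.06 0 0 0; 0.12 0.01 -0.06 0; 0.18 0.02 -0.11 0; 0.25 0.025 -0.16 0; 0.32 0.04 -0.19 0; 0.39 0.05 -0.19 0; 0.46 0.065 -0.19 0; 0.53 0.08 -0.19 0; 0.6 0.09 -0.19 0"

```text
t: 19.13
tool_pos: [460.8, 48.8, 218.8]
tool_rot: [3.135, 0.0, 1.623]
contact_force: [0.5, 0.6, -2.6]
finger_gap: 0.327
grip_force: 29.9
```

```bash
python3 - <<'E'
from h import *
np.set_printoptions(precision=1,suppress=True)
t=optics.camera('top')
for b in blobs(t,(185,125,295,245),lo=200,hi=420):
    m,d,a,e=spout(t,b); print(m+d*(a+35),np.degrees(np.arctan2(d[1],d[0])),e-a,len(b))
E
python3 g.py 530,390,200,93 530,390,28,93
```

```text
[0.549 0.146 0.036] 0.005 rows>= 8.2
[0.547 0.144 0.322] 0.005 rows>= 4.1
now [461.1  56.1 218.7] 93.2 j [ 0.06 -0.13  2.06  0.01  1.2   0.  ] gap 28.6 F [ 0.2  5.6 -0. ] grip 29.9 t 19.18
```

>>> jog_arm:
  rows: "0.07 0.02 0.01 0; 0.14 0.04 0.01 0; 0.21 0.06 0.015 0; 0.28 0.08 0.015 0; 0.35 0.1 0.015 0; 0.42 0.12 0.015 0; 0.48 0.14 0.06 0; 0.52 0.144 0.1 0; 0.53 0.144 0.15 0; 0.53 0.144 0.2 0"

```text
t: 20.02
tool_pos: [530.4, 373.4, 96.1]
tool_rot: [3.137, -0.003, 1.626]
contact_force: [-0.1, -0.4, -2.3]
finger_gap: 0.326
grip_force: 29.9
```

```bash
python3 g.py 530,390,28,93
```

```text
[0.027 0.    0.114] 0.004 rows>= 1.7
now [530.4 373.4  96.1] 93.2 j [0.57 0.33 1.8  0.   1.01 0.52] gap 28.6 F [-0.1 -0.4 -2.3] grip 29.9 t 20.02
```

>>> jog_arm:
  rows: "0.025 0 0.03 0; 0.025 0 0.06 0; 0.025 0 0.09 0; 0.025 0 0.11 0; 0.025 0 0.112 0; 0.025 0 0.112 0"

```text
t: 20.52
tool_pos: [527.5, 383.9, 28.4]
tool_rot: [-3.141, 0.0, 1.623]
contact_force: [-0.8, 0.9, -1.8]
finger_gap: 0.324
grip_force: 29.9
```

>>> jog_arm:
  rows: "0 0 0 0; 0 0 0 0; 0 0 0 0; 0 0 -0.06 0; 0 0 -0.12 0; 0 0 -0.18 0; 0 0.06 -0.24 0; 0 0.12 -0.27 0; 0 0.18 -0.27 0; 0 0.18 -0.27 0"
  fingers: 0.1

```text
t: 21.35
tool_pos: [643.0, 390.5, 195.5]
tool_rot: [3.13, -0.004, 1.621]
contact_force: [-0.4, -0.2, -0.2]
finger_gap: 0.555
grip_force: 0.0
```

```bash
python3 - <<'E'
from h import *
np.set_printoptions(precision=1,suppress=True)
t=shot('top','top5.png'); np.save('top5.npy',t,allow_pickle=True); s=shot('side'); np.save('side5.npy',s,allow_pickle=True)
for b in blobs(t,(185,125,295,245),lo=200,hi=420):
    m,d,a,e=spout(t,b); print(m+d*(a+35),np.degrees(np.arctan2(d[1],d[0])),e-a,len(b))
a=cv2.resize(s['pixels'][100:190,145:275],(390,270),interpolation=cv2.INTER_CUBIC)
b=cv2.resize(t['pixels'][125:250,50:240],(390,257),interpolation=cv2.INTER_CUBIC)
cv2.imwrite('pics/o5.png',cv2.hconcat([a[:257],b])[:,:,::-1])
E
python3 g.py 518,20,80,96.7
```

```text
[-0.606 -0.229  0.186] -0.084 rows>= 9.7
now [636.6 389.7 191.9] 92.9 j [0.52 0.42 1.48 0.   1.24 0.46] gap 48.6 F [-0.4 -0.5 -0.5] grip 0.0 t 21.45
```

View pics/o5.png

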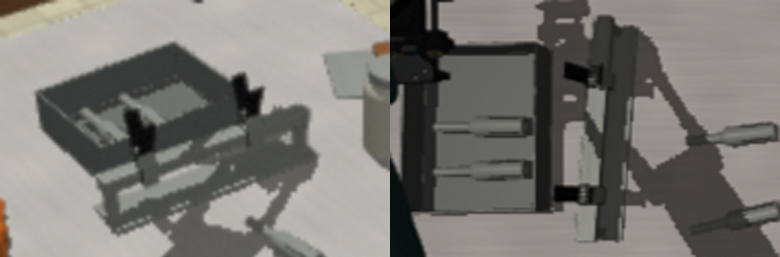

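>>> jog_arm:
  rows: "-0.065 -0.025 0 -0.084; -0.13 -0.05 0 -0.084; -0.195 -0.075 0 -0.084; -0.26 -0.1 0 -0.084; -0.325 -0.125 0 -0.084; -0.39 -0.15 0 -0.084; -0.455 -0.175 0.03 -0.084; -0.52 -0.2 0.08 -0.084; -0.58 -0.22 0.13 -0.084; -0.6 -0.229 0.18 -0.084"
  fingers: 0.2

```text
t: 22.28
tool_pos: [517.5, 27.3, 92.5]
tool_rot: [3.138, 0.001, 1.689]
contact_force: [1.7, -1.1, -0.7]
finger_gap: 0.601
grip_force: 0.0
```

>>> jog_arm:
  rows: "0 0 0 0; 0 0 0 0; 0 0 0 0"

```text
t: 22.53
tool_pos: [518.6, 29.7, 92.3]
tool_rot: [3.14, -0.001, 1.689]
contact_force: [0.5, 0.1, 0.5]
finger_gap: 0.599
grip_force: 0.0
```

```bash
python3 - <<'E'
from h import *
np.set_printoptions(precision=1,suppress=True)
t=np.load('top5.npy',allow_pickle=True).item();s=np.load('side5.npy',allow_pickle=True).item()
for c,bx in((t,(126,145,160,228)),(s,(170,115,245,165))):
    x0,y0,x1,y1=bx; k=(c['pixels'][y0:y1,x0:x1].max(2)<42).astype(np.uint8)
    n,l,st,ce=cv2.connectedComponentsWithStats(k)
    for i in range(1,n):
        if st[i,4]>8:
            q=np.argwhere(l==i)[:,::-1]+[x0,y0]; print(st[i]+[x0,y0,0,0,0],(ce[i]+[x0,y0]), 'umin col v',q[q[:,0]==q[:,0].min()].mean(0),'top',q[q[:,1]==q[:,1].min()].mean(0))
print()
for c,bx in((t,(128,150,152,170)),):
    x0,y0,x1,y1=bx; print(c['pixels'][y0:y1,x0:x1].max(2))
E
python3 g.py 518,19.5,5,96.7
```

```text
[157 145   2  11  11] [157.1 150. ] umin col v [157.  150.5] top [158. 145.]
[126 149  17  78 278] [129.6 195.8] umin col v [126.  187.5] top [126. 149.]
[135 155  20  13 150] [143.9 160.2] umin col v [135.  158.5] top [136. 155.]
[156 161   4  13  21] [157.2 166.6] umin col v [156. 170.] top [158. 161.]
[153 189   2  13  14] [153.4 194.9] umin col v [153.  197.5] top [154. 189.]
[146 215   9  11  56] [150.  219.8] umin col v [146. 220.] top [152.5 215. ]
[222 126  10  13  74] [226.5 132.2] umin col v [222. 128.] top [224. 126.]
[187 137  10  16  96] [191.3 144.3] umin col v [187. 139.] top [188.5 137. ]

[[ 40  54  67  68  68  68  67  67  69  68  68  68  68  68  69  69  68  69
   64  56  54  54  56  56]
 [ 37  55  68  68  69  68  68  67  68  68  69  69  69  69  69  69  70  70
   67  60  54  54  56  55]
 [ 36  54  67  67  68  67  68  69  68  68  68  68  69  68  70  70  70  69
   66  58  59  55  54  55]
 [ 35  55  67  68  68  68  68  68  68  69  68  70  68  69  68  70  70  70
   65  56  55  55  56  55]
 [ 37  54  69  69  69  69  68  63  60  69  69  71  70  71  71  71  71  66
   55  53
[... 984 characters left out ...]
  16   8   6   6
   34  67  74  58  37  19]
 [ 40  60  68  67  68  68  69  69  68  70  69  68  64  62  57  44  30  15
   33  61  69  63  49  30]
 [ 40  61  69  68  68  68  69  68  69  70  69  70  70  71  70  64  47  23
   25  44  43  41  50  61]
 [ 38  61  67  67  67  67  67  67  67  68  68  68  67  68  69  67  61  40
   36  56  51  43  68  86]
 [ 39  60  67  67  67  67  66  67  67  67  68  67  69  68  68  68  66  58
   87 126 126 124 127 114]
 [ 38  60  68  66  67  66  67  66  66  67  67  67  68  68  69  69  66  64
  100 141 140 138 139 139]]
[-0.017 -0.003  0.146] 0.002 rows>= 2.1
now [518.6  29.7  92.3] 96.8 j [ 0.01  0.11  2.07  0.    0.95 -0.11] gap 52.7 F [0.5 0.1 0.5] grip 0.0 t 22.53
```

>>> jog_arm:
  rows: "-0.017 -0.003 0.04 0; -0.017 -0.003 0.08 0; -0.017 -0.003 0.115 0; -0.017 -0.003 0.14 0; -0.017 -0.003 0.145 0; -0.017 -0.003 0.145 0; -0.017 -0.003 0.145 0"

```text
t: 23.12
tool_pos: [519.8, 19.5, 6.1]
tool_rot: [3.139, 0.0, 1.691]
contact_force: [-0.0, 0.3, 0.9]
finger_gap: 0.601
grip_force: 0.0
```

>>> jog_arm:
  rows: "0 0 0 0; 0 0 0 0; 0 0 0 0; 0 0 0 0; 0 0 0 0; 0 0 0 0"
  fingers: -1

```text
t: 23.62
tool_pos: [518.5, 18.5, 5.2]
tool_rot: [3.14, -0.0, 1.689]
contact_force: [-0.5, 0.4, 5.9]
finger_gap: 0.324
grip_force: 30.0
```

```bash
python3 g.py 510,0,130,93 425,-205,130,93 422.5,-245,96,93
```

```text
[-0.029 -0.017 -0.208] 0.084 rows>= 3.0
[-0.352 -0.198 -0.208] 0.084 rows>= 5.3
[-0.417 -0.211 -0.152] 0.084 rows>= 1.3
now [518.5  18.5   5.2] 96.8 j [-0.01  0.24  2.12  0.    0.78 -0.13] gap 28.5 F [-0.5  0.4  5.9] grip 30.0 t 23.62
```

>>> jog_arm:
  rows: "0 0 -0.06 0; -0.01 0 -0.12 0; -0.04 -0.02 -0.17 0.084; -0.1 -0.055 -0.2 0.084; -0.16 -0.09 -0.2 0.084; -0.22 -0.12 -0.2 0.084; -0.28 -0.155 -0.2 0.084; -0.34 -0.19 -0.19 0.084; -0.39 -0.205 -0.165 0.084; -0.412 -0.209 -0.153 0.084"

```text
t: 24.45
tool_pos: [420.3, -244.9, 95.0]
tool_rot: [-3.14, 0.001, 1.62]
contact_force: [-0.2, 0.2, -1.2]
finger_gap: 0.323
grip_force: 30.0
```

>>> jog_arm:
  rows: "0 0 0 0; 0 0 0 0; 0 0 0 0"

```text
t: 24.7
tool_pos: [422.6, -240.8, 95.9]
tool_rot: [-3.141, -0.001, 1.623]
contact_force: [0.2, 0.5, -1.5]
finger_gap: 0.323
grip_force: 30.0
```

```bash
python3 g.py 422.5,-245,95.5,93 424,-280,95.5,93
```

```text
[-0.007 -0.001  0.001] 0.0 rows>= 0.1
[-0.065 -0.001  0.001] 0.0 rows>= 0.8
now [ 422.6 -240.8   95.9] 93.0 j [-0.57  0.05  2.14  0.    0.96 -0.62] gap 28.4 F [ 0.2  0.5 -1.5] grip 30.0 t 24.7
```

>>> jog_arm:
  rows: "-0.01 0 0 0; -0.02 0 0 0; -0.03 0 0 0; -0.036 0 0 0; -0.042 0 0 0; -0.048 0 0 0; -0.054 0 0 0; -0.06 0 0 0; -0.062 0 0 0; -0.062 0 0 0"

```text
t: 25.53
tool_pos: [422.2, -274.4, 94.6]
tool_rot: [-3.137, -0.01, 1.621]
contact_force: [-2.0, 15.0, 3.2]
finger_gap: 0.327
grip_force: 30.0
```

>>> jog_arm:
  rows: "0.015 0 -0.003 0; 0.015 -0.001 -0.003 0; 0.015 -0.002 -0.003 0; 0.01 -0.002 -0.003 0; 0.005 -0.002 -0.003 0; 0 -0.002 -0.003 0; 0 -0.002 -0.003 0"

```text
t: 26.12
tool_pos: [421.8, -274.5, 95.7]
tool_rot: [-3.138, -0.011, 1.621]
contact_force: [3.2, 15.5, -3.6]
finger_gap: 0.326
grip_force: 30.0
```

>>> jog_arm:
  rows: "0 0.002 0 0; 0 0.004 0 0; 0 0.005 0 0; 0 0.006 0 0; 0 0.006 0 0"

```text
t: 26.53
tool_pos: [422.2, -274.5, 95.3]
tool_rot: [-3.132, -0.01, 1.622]
contact_force: [-8.6, 12.3, 0.7]
finger_gap: 0.326
grip_force: 30.0
```

>>> jog_arm:
  rows: "0.06 0 0 0; 0.06 0 0 0; 0.12 0.01 -0.06 0; 0.18 0.02 -0.11 0; 0.25 0.025 -0.16 0; 0.32 0.04 -0.19 0; 0.39 0.05 -0.19 0; 0.46 0.065 -0.19 0; 0.53 0.08 -0.19 0; 0.6 0.09 -0.19 0"

```text
t: 27.37
tool_pos: [460.3, 53.8, 213.6]
tool_rot: [3.136, 0.001, 1.623]
contact_force: [0.8, -0.3, -1.1]
finger_gap: 0.327
grip_force: 30.0
```

```bash
python3 g.py 590,390,200,93 590,390,28,93
```

```text
[0.548 0.245 0.023] -0.0 rows>= 8.6
[0.549 0.243 0.31 ] -0.0 rows>= 4.1
now [460.3  53.8 213.6] 93.0 j [ 0.06 -0.13  2.07 -0.    1.2   0.01] gap 28.8 F [ 0.8 -0.3 -1.1] grip 30.0 t 27.37
```

>>> jog_arm:
  rows: "0.07 0.03 0.01 0; 0.14 0.06 0.01 0; 0.21 0.095 0.015 0; 0.28 0.125 0.015 0; 0.34 0.155 0.015 0; 0.4 0.185 0.015 0; 0.46 0.215 0.05 0; 0.51 0.235 0.1 0; 0.525 0.243 0.15 0; 0.525 0.243 0.2 0"

```text
t: 28.2
tool_pos: [591.7, 379.7, 92.5]
tool_rot: [3.134, -0.004, 1.626]
contact_force: [0.8, -1.2, -1.6]
finger_gap: 0.324
grip_force: 30.0
```

```bash
python3 g.py 590,390,28,93
```

```text
[ 0.017 -0.003  0.108] 0.003 rows>= 1.6
now [591.7 379.7  92.5] 93.2 j [0.54 0.42 1.67 0.   1.04 0.48] gap 28.5 F [ 0.8 -1.2 -1.6] grip 30.0 t 28.2
```

>>> jog_arm:
  rows: "0.016 -0.003 0.03 0; 0.016 -0.003 0.06 0; 0.016 -0.003 0.09 0; 0.016 -0.003 0.106 0; 0.016 -0.003 0.106 0; 0.016 -0.003 0.106 0"

```text
t: 28.7
tool_pos: [585.8, 383.9, 27.7]
tool_rot: [-3.142, 0.0, 1.623]
contact_force: [0.5, -0.1, -1.8]
finger_gap: 0.322
grip_force: 30.0
```

>>> jog_arm:
  rows: "0 0 0 0; 0 0 0 0; 0 0 0 0; 0 0 -0.06 0; 0 0 -0.12 0; 0 0 -0.18 0; 0 0.06 -0.24 0; 0 0.12 -0.27 0; 0 0.18 -0.27 0; 0 0.18 -0.27 0"
  fingers: 0.1

```text
t: 29.53
tool_pos: [701.0, 390.1, 194.0]
tool_rot: [3.131, -0.003, 1.621]
contact_force: [-0.4, -1.1, -0.7]
finger_gap: 0.549
grip_force: 0.0
```

```bash
python3 - <<'E'
from h import *
np.set_printoptions(precision=1,suppress=True)
t=shot('top'); np.save('top6.npy',t,allow_pickle=True); s=shot('side'); np.save('side6.npy',s,allow_pickle=True)
for c in (t,s):
  for b in blobs(c,(190,215,265,245) if c is t else (192,180,240,215),lo=100,hi=420):
    m,d,a,e=spout(c,b); print(m+d*(a+35),np.degrees(np.arctan2(d[1],d[0])),e-a,len(b))
a=cv2.resize(s['pixels'][100:220,145:295],(400,320),interpolation=cv2.INTER_CUBIC)
b=cv2.resize(t['pixels'][125:250,50:245],(400,256),interpolation=cv2.INTER_CUBIC)
cv2.imwrite('pics/o6.png',cv2.hconcat([a,np.pad(b,((0,64),(0,0),(0,0)))])[:,:,::-1])
E
python3 g.py 399,13.5,100,103
```

```text
[-0.601 -0.524  0.15 ] -0.224 rows>= 11.7
now [694.6 389.7 190.5] 92.9 j [0.48 0.52 1.35 0.   1.28 0.43] gap 48.3 F [-0.5  0.9 -0.7] grip 0.0 t 29.63
```

View pics/o6.png

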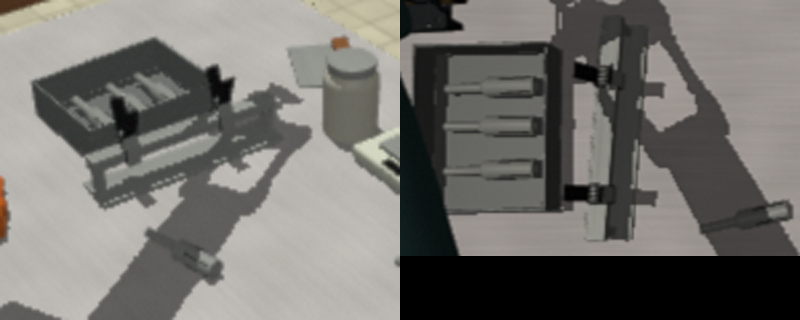

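>>> jog_arm:
  rows: "-0.05 -0.044 0 -0.1; -0.1 -0.088 0 -0.224; -0.15 -0.132 0 -0.224; -0.2 -0.176 0 -0.224; -0.25 -0.22 0 -0.224; -0.3 -0.264 0 -0.224; -0.35 -0.308 0 -0.224; -0.4 -0.352 0 -0.224; -0.45 -0.396 0.03 -0.224; -0.5 -0.44 0.06 -0.224"
  fingers: 0.2

```text
t: 30.47
tool_pos: [445.4, 79.0, 156.2]
tool_rot: [3.139, 0.0, 1.8]
contact_force: [0.1, -0.5, -0.3]
finger_gap: 0.6
grip_force: 0.0
```

```bash
python3 g.py 399,13.5,80,103
```

```text
[-0.089 -0.101  0.127] 0.004 rows>= 2.7
now [445.4  79.  156.2] 103.2 j [ 0.12 -0.1   2.15  0.    1.08 -0.11] gap 52.8 F [ 0.1 -0.5 -0.3] grip 0.0 t 30.47
```

>>> jog_arm:
  rows: "-0.04 -0.05 0.05 0; -0.075 -0.085 0.09 0; -0.08 -0.092 0.12 0; -0.08 -0.092 0.125 0; -0.08 -0.092 0.125 0; -0.08 -0.092 0.125 0"

```text
t: 30.97
tool_pos: [405.3, 21.1, 81.7]
tool_rot: [3.14, 0.0, 1.8]
contact_force: [0.6, -0.3, -0.6]
finger_gap: 0.6
grip_force: 0.0
```

```bash
python3 g.py 399,14,5,103
```

```text
[-0.009 -0.013  0.128] 0.002 rows>= 1.9
now [405.3  21.1  81.7] 103.1 j [-0.01 -0.1   2.31  0.    0.93 -0.24] gap 52.8 F [ 0.6 -0.3 -0.6] grip 0.0 t 30.97
```

>>> jog_arm:
  rows: "-0.009 -0.013 0.04 0; -0.009 -0.013 0.08 0; -0.009 -0.013 0.11 0; -0.009 -0.013 0.125 0; -0.009 -0.013 0.127 0; -0.009 -0.013 0.127 0"

```text
t: 31.47
tool_pos: [399.4, 14.0, 5.2]
tool_rot: [3.141, 0.0, 1.8]
contact_force: [-0.3, 0.7, 0.6]
finger_gap: 0.598
grip_force: 0.0
```

>>> jog_arm:
  rows: "0 0 0 0; 0 0 0 0; 0 0 0 0; 0 0 0 0; 0 0 0 0; 0 0 0 0"
  fingers: -1

```text
t: 31.97
tool_pos: [399.1, 13.4, 5.4]
tool_rot: [3.14, 0.0, 1.799]
contact_force: [-0.1, 0.8, 5.6]
finger_gap: 0.324
grip_force: 30.0
```

```bash
python3 g.py 410,0,120,93 420,-205,120,93 420.5,-242,96,93
```

```text
[-0.026  0.013 -0.191] 0.224 rows>= 2.8
[-0.362 -0.048 -0.191] 0.224 rows>= 4.9
[-0.423 -0.061 -0.151] 0.224 rows>= 1.1
now [399.1  13.4   5.4] 103.1 j [-0.03  0.03  2.37  0.    0.74 -0.26] gap 28.5 F [-0.1  0.8  5.6] grip 30.0 t 31.97
```

>>> jog_arm:
  rows: "0 0 -0.06 0; -0.01 0.005 -0.12 0.1; -0.03 0.01 -0.17 0.224; -0.1 0 -0.18 0.224; -0.165 -0.01 -0.18 0.224; -0.23 -0.025 -0.18 0.224; -0.295 -0.035 -0.18 0.224; -0.36 -0.048 -0.17 0.224; -0.4 -0.058 -0.155 0.224; -0.421 -0.061 -0.15 0.224"

```text
t: 32.8
tool_pos: [418.8, -243.7, 93.5]
tool_rot: [-3.141, 0.0, 1.62]
contact_force: [-0.7, 0.8, -0.9]
finger_gap: 0.325
grip_force: 30.0
```

>>> jog_arm:
  rows: "0 0 0 0; 0 0 0 0; 0 0 0 0"

```text
t: 33.05
tool_pos: [419.4, -239.6, 94.2]
tool_rot: [-3.141, -0.001, 1.624]
contact_force: [0.6, -0.5, -1.6]
finger_gap: 0.325
grip_force: 30.0
```

```bash
python3 g.py 422.2,-275,95.5,93
```

```text
[-0.059  0.001 -0.002] 0.001 rows>= 0.9
now [ 419.4 -239.6   94.2] 93.0 j [-0.57  0.04  2.15  0.    0.96 -0.62] gap 28.6 F [ 0.6 -0.5 -1.6] grip 30.0 t 33.05
```

>>> jog_arm:
  rows: "-0.01 0.0015 -0.002 0; -0.02 0.0015 -0.002 0; -0.03 0.0015 -0.002 0; -0.036 0.0015 -0.002 0; -0.042 0.0015 -0.002 0; -0.048 0.0015 -0.002 0; -0.056 0.0015 -0.002 0; -0.064 0.0015 -0.002 0; -0.072 0.0015 -0.002 0; -0.072 0.0015 -0.002 0"

```text
t: 33.88
tool_pos: [423.2, -285.1, 95.8]
tool_rot: [3.141, 0.001, 1.623]
contact_force: [0.1, -0.5, -0.5]
finger_gap: 0.329
grip_force: 30.0
```

>>> jog_arm:
  rows: "-0.01 0 0 0; -0.02 0 0 0; -0.03 0 0 0; -0.04 0 0 0; -0.05 0 0 0; -0.06 0 0 0; -0.065 0 0 0; -0.07 0 0 0; -0.07 0 0 0"

```text
t: 34.63
tool_pos: [425.3, -326.6, 95.8]
tool_rot: [3.141, 0.0, 1.623]
contact_force: [0.2, -0.2, -1.3]
finger_gap: 0.32
grip_force: 30.0
```

>>> jog_arm:
  rows: "-0.002 0 0 0; -0.004 0 0 0; -0.006 0 0 0; -0.008 0 0 0; -0.01 0 0 0; -0.01 0 0 0; -0.01 0 0 0"

```text
t: 35.22
tool_pos: [425.5, -331.9, 95.8]
tool_rot: [3.142, -0.0, 1.623]
contact_force: [0.0, -0.1, -1.2]
finger_gap: 0.323
grip_force: 30.0
```

>>> jog_arm:
  rows: "-0.002 0 0 0; -0.004 0 0 0; -0.006 0 0 0; -0.008 0 0 0; -0.01 0 0 0; -0.01 0 0 0"

```text
t: 35.72
tool_pos: [425.5, -333.2, 95.5]
tool_rot: [-3.14, -0.009, 1.622]
contact_force: [1.3, 16.7, 7.4]
finger_gap: 0.327
grip_force: 30.0
```

>>> jog_arm:
  rows: "0.005 0 0 0; 0.005 0 0 0; 0.005 0 0 0; 0.005 0 0 0; 0.005 0 -0.05 0; 0.005 0 -0.1 0; 0.005 0 -0.15 0; 0.06 0 -0.17 0; 0.12 0.02 -0.17 0; 0.18 0.04 -0.17 0"
  fingers: 0.2

```text
t: 36.55
tool_pos: [445.0, -229.4, 199.9]
tool_rot: [3.138, 0.003, 1.62]
contact_force: [0.5, 0.7, -0.1]
finger_gap: 0.6
grip_force: 0.0
```

```bash
python3 - <<'E'
from h import *
np.set_printoptions(precision=1,suppress=True)
t=np.load('top6.npy',allow_pickle=True).item();s=np.load('side6.npy',allow_pickle=True).item()
for c,bx in((t,(126,145,160,228)),(s,(170,115,245,165))):
    x0,y0,x1,y1=bx; k=(c['pixels'][y0:y1,x0:x1].max(2)<30).astype(np.uint8)
    n,l,st,ce=cv2.connectedComponentsWithStats(k)
    for i in range(1,n):
        if st[i,4]>15: print(st[i]+[x0,y0,0,0,0],(ce[i]+[x0,y0]))
a=cv2.resize(s['pixels'][118:168,176:241],(390,300),interpolation=cv2.INTER_CUBIC)
b=cv2.resize(t['pixels'][148:231,128:174],(332,600),interpolation=cv2.INTER_CUBIC)
cv2.imwrite('pics/o7.png',cv2.hconcat([np.pad(a,((0,300),(0,0),(0,0))),b])[:,:,::-1])
E
```

```text
[126 149   2  78 135] [126.4 184.6]
[135 156  12  11  84] [140.3 160.2]
[151 158   3   8  16] [152.  161.8]
[130 215  12   8  85] [135.3 218.9]
[146 216   3   8  16] [147.4 219.8]
[223 126   9  13  64] [226.6 132.1]
[187 137  10  15  79] [191.4 144. ]
```

View pics/o7.png

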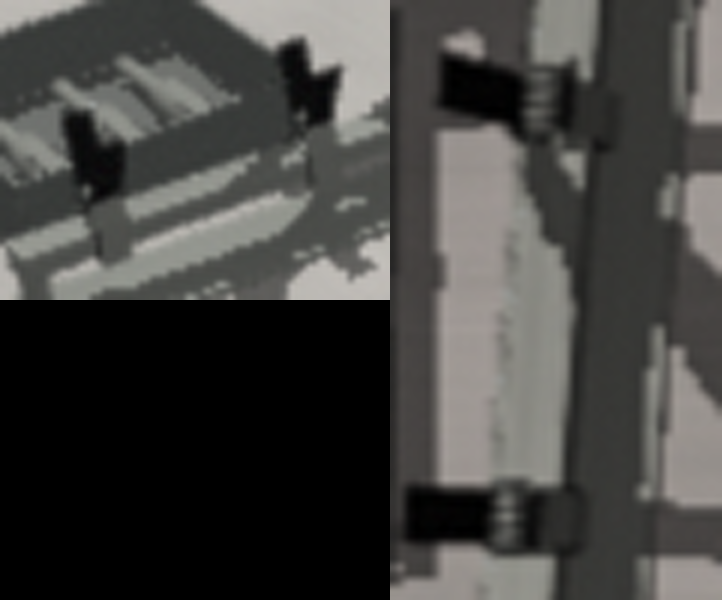

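```bash
python3 - <<'E'
from h import *
np.set_printoptions(precision=1,suppress=True)
t=np.load('top6.npy',allow_pickle=True).item();s=np.load('side6.npy',allow_pickle=True).item()
for a,b in (((143.8,159.5),(227.5,126.8)),((139.3,219.),(191.3,138.3))):
    print(tri(t,a,s,b),onz(t,*a,138),onz(s,*b,138))
# fitted spouts check
E
python3 g.py 430,0,220,93 445,225,220,130; python3 g.py 438,242,220,175.7 438,242,107,175.7 -f
```

```text
(array([590.2, 235.7, 140.3]), np.float64(2.031801347935644)) [589.8 236.9 138. ] [593.2 238.4 138. ]
(array([428.8, 243.3, 143.8]), np.float64(0.7239422196688068)) [429.1 244.9 138. ] [432.9 252.  138. ]
[ 0.383 -0.006 -0.035] -0.004 rows>= 5.5
[ 0.756  0.037 -0.035] -0.826 rows>= 5.4
now [ 445.  -229.4  199.9] 92.8 j [-0.53 -0.04  2.02 -0.    1.16 -0.57] gap 52.8 F [ 0.5  0.7 -0.1] grip 0.0 t 36.55
[ 0.785  0.027 -0.035] -1.842 rows>= 11.6
[0.786 0.026 0.153] -1.842 rows>= 2.7Traceback (most recent call last):
  File "g.py", line 7, in <module>
    x,y,z,w=map(float,a.split(',')); q=np.array([x,y,z]); d=r.inv().apply(q-p)/600; t=(y0-w+90)%180-90
    ^^^^^^^
ValueError: could not convert string to float: '-f'
```

>>> jog_arm:
  rows: "0.06 0 -0.02 -0.15; 0.12 0 -0.03 -0.3; 0.19 0 -0.035 -0.45; 0.25 0 -0.035 -0.6; 0.31 0.01 -0.035 -0.75; 0.38 0.02 -0.035 -0.9; 0.44 0.05 -0.035 -1; 0.5 0.08 -0.035 -1; 0.56 0.11 -0.035 -1; 0.62 0.15 -0.035 -1"
  fingers: 1

```text
t: 37.38
tool_pos: [513.9, 147.9, 219.1]
tool_rot: [3.141, 0.001, 2.409]
contact_force: [0.2, -1.6, 0.2]
finger_gap: 1.001
grip_force: 0.0
```

```bash
python3 g.py 590,236.5,215,175.7
```

```text
[0.004 0.195 0.007] -0.837 rows>= 5.3
now [513.9 147.9 219.1] 138.0 j [ 0.23  0.01  1.93 -0.    1.2  -0.6 ] gap 88.1 F [ 0.2 -1.6  0.2] grip 0.0 t 37.38
```

>>> jog_arm:
  rows: "0 0.06 0 -0.15; 0 0.12 0.005 -0.3; 0 0.16 0.005 -0.45; 0 0.165 0.005 -0.6; 0 0.165 0.005 -0.75; 0 0.165 0.005 -0.837; 0 0.165 0.005 -0.837; 0 0.165 0.005 -0.837; 0 0.165 0.005 -0.837"

```text
t: 38.13
tool_pos: [580.1, 219.3, 215.7]
tool_rot: [-3.142, 0.0, 3.064]
contact_force: [-0.3, -0.1, 0.3]
finger_gap: 0.997
grip_force: 0.0
```

```bash
python3 g.py 590,236.5,150,175.7 590,236.5,107,175.7
```

```text
[-0.014  0.03   0.11 ] -0.004 rows>= 1.6
[-0.014  0.03   0.181] -0.004 rows>= 1.0
now [580.1 219.3 215.7] 175.5 j [ 0.32  0.18  1.75 -0.    1.21 -1.17] gap 87.8 F [-0.3 -0.1  0.3] grip 0.0 t 38.13
```

>>> jog_arm:
  rows: "-0.014 0.028 0.02 0; -0.014 0.028 0.06 0; -0.014 0.028 0.1 0; -0.014 0.028 0.14 0; -0.014 0.028 0.17 0; -0.014 0.028 0.18 0; -0.014 0.028 0.18 0; -0.014 0.028 0.18 0"

```text
t: 38.8
tool_pos: [589.9, 235.7, 108.3]
tool_rot: [3.141, 0.0, 3.065]
contact_force: [-0.1, -0.2, 0.5]
finger_gap: 1.003
grip_force: 0.0
```

```bash
python3 - <<'E'
from h import *
s=optics.camera('side')
u,v=proj(s,[590,236,120]).astype(int);print(u,v)
A=cv2.resize(s['pixels'][v-22:v+23,u-30:u+30],(600,450),interpolation=cv2.INTER_CUBIC)
cv2.imwrite('pics/o8.png',A[:,:,::-1])
E
python3 g.py 590,236.5,107,175.7
```

```text
227 131
[0.001 0.001 0.004] -0.002 rows>= 0.1
now [590.6 235.9 109.3] 175.6 j [ 0.34  0.3   1.81  0.    1.03 -1.15] gap 88.1 F [-0.2 -0.2  0.3] grip 0.0 t 38.85
```

>>> jog_arm:
  rows: "0 0 0 0; 0 0 0 0; 0 0 0 0; 0 0 0 0; 0 0 0 0; 0 0 0 0; 0 0 0 0; 0 0 0 0; 0 0 0 0; 0 0 0 0"
  fingers: -1

```text
t: 39.68
tool_pos: [589.4, 235.6, 107.4]
tool_rot: [-3.141, -0.001, 3.066]
contact_force: [-0.7, -0.5, -1.2]
finger_gap: 0.274
grip_force: 10.7
```

>>> jog_arm:
  rows: "0 0 0 0; 0 0 0 0; 0 0 0 0; 0 0 0 0; 0 0 0 0; 0 0 0 0"

```text
t: 40.18
tool_pos: [589.6, 235.7, 107.7]
tool_rot: [3.142, -0.0, 3.066]
contact_force: [-0.2, 0.1, -0.8]
finger_gap: 0.218
grip_force: 30.0
```

>>> jog_arm:
  rows: "0 0 -0.02 0; 0 0 -0.04 0; 0 0 -0.07 0; 0 0 -0.1 0; 0 0 -0.14 0; 0 0 -0.18 0; 0 0 -0.21 0; 0 0 -0.21 0; 0 0 -0.21 0; 0 0 -0.21 0"

```text
t: 41.02
tool_pos: [589.2, 235.6, 233.4]
tool_rot: [-3.141, -0.0, 3.066]
contact_force: [0.6, -0.7, -0.9]
finger_gap: 0.223
grip_force: 30.0
```

```bash
python3 - <<'E'
from h import *
np.set_printoptions(precision=1,suppress=True)
s=optics.camera('side');t=optics.camera('top');np.save('s9.npy',s,allow_pickle=True);np.save('t9.npy',t,allow_pickle=True)
p=np.array(bot.sense()['tool_pos']);print(p)
u,v=proj(s,p-[0,0,20]).astype(int)
A=cv2.resize(s['pixels'][v-40:v+50,u-40:u+40],(400,450),interpolation=cv2.INTER_CUBIC)
a0=(u-40,v-40)
u,v=proj(s,[489,-310,105]).astype(int);print(u,v,a0)
B=cv2.resize(s['pixels'][v-35:v+35,u-31:u+31],(400,450),interpolation=cv2.INTER_CUBIC)
cv2.imwrite('pics/o9.png',cv2.hconcat([A,B])[:,:,::-1])
E
```

```text
[588.5 235.3 231.9]
299 216 (np.int64(186), np.int64(71))
```

View pics/o9.png

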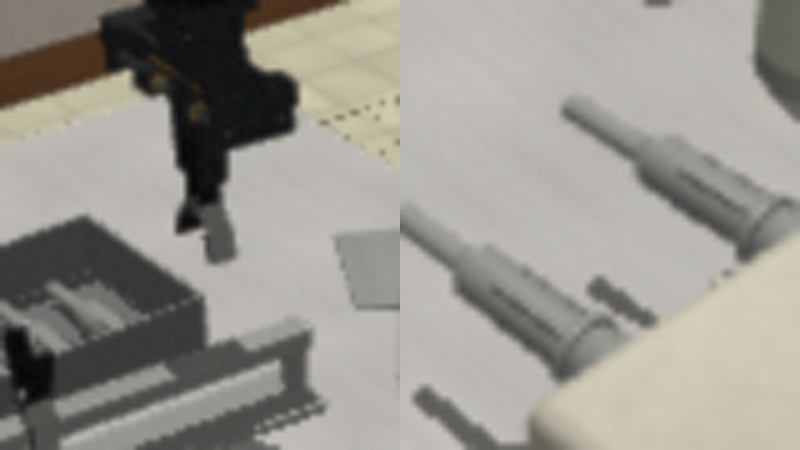

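```bash
python3 - <<'E'
from h import *
s=np.load('s9.npy',allow_pickle=True).item()
for z in (160,165,170,175,180): print(z,proj(s,[588.5,210,z]).round(1))
E
python3 g.py 560,100,240,130 551,-200,240,93; python3 g.py 551.8,-325,240,93
```

```text
160 [230.3 125.2]
165 [230.3 124.1]
170 [230.2 123. ]
175 [230.2 121.9]
180 [230.1 120.8]
[ 0.03  -0.228 -0.013] 1.015 rows>= 6.4
[ 0.008 -0.728 -0.013] 1.837 rows>= 7.2
now [588.5 235.3 231.9] 175.7 j [ 0.34  0.19  1.7  -0.    1.25 -1.15] gap 19.7 F [ 0.4 -0.7 -1.1] grip 30.0 t 41.12
[-0.009 -0.936 -0.012] 1.837 rows>= 13.5
now [588.5 235.3 231.9] 175.7 j [ 0.34  0.19  1.7  -0.    1.25 -1.15] gap 19.7 F [ 0.4 -0.7 -1.1] grip 30.0 t 41.12
```

>>> jog_arm:
  rows: "0 -0.05 -0.01 0.15; 0.01 -0.1 -0.012 0.3; 0.02 -0.16 -0.012 0.45; 0.02 -0.22 -0.012 0.6; 0.02 -0.28 -0.012 0.75; 0.02 -0.34 -0.012 0.9; 0.02 -0.4 -0.012 1; 0.02 -0.46 -0.012 1; 0.02 -0.52 -0.012 1; 0.02 -0.58 -0.012 1"

```text
t: 41.95
tool_pos: [550.0, -111.9, 239.2]
tool_rot: [-3.14, -0.002, 2.281]
contact_force: [1.3, -0.1, -1.3]
finger_gap: 0.219
grip_force: 30.0
```

```bash
python3 g.py 551.8,-325,235,93
```

```text
[-0.271 -0.229  0.007] 0.837 rows>= 5.3
now [ 550.  -111.9  239.2] 130.7 j [-0.25  0.05  1.85  0.    1.25 -0.95] gap 19.3 F [ 1.3 -0.1 -1.3] grip 30.0 t 41.95
```

>>> jog_arm:
  rows: "-0.05 -0.04 0 0.15; -0.1 -0.08 0 0.3; -0.15 -0.12 0 0.45; -0.19 -0.155 0 0.6; -0.22 -0.185 0 0.75; -0.24 -0.205 0 0.837; -0.245 -0.207 0 0.837; -0.245 -0.207 0 0.837; -0.245 -0.207 0 0.837"

```text
t: 42.7
tool_pos: [552.6, -301.9, 239.7]
tool_rot: [-3.14, -0.002, 1.625]
contact_force: [0.1, -0.1, -1.4]
finger_gap: 0.224
grip_force: 30.0
```

```bash
python3 g.py 551.8,-325,235,93 551.8,-325,151,93
```

```text
[-0.038 -0.003  0.008] 0.002 rows>= 0.6
[-0.039 -0.003  0.148] 0.002 rows>= 2.0
now [ 552.6 -301.9  239.7] 93.1 j [-0.54  0.18  1.7   0.    1.26 -0.59] gap 19.7 F [ 0.1 -0.1 -1.4] grip 30.0 t 42.7
```

>>> jog_arm:
  rows: "-0.038 -0.003 0.01 0; -0.038 -0.003 0.03 0; -0.038 -0.003 0.06 0; -0.038 -0.003 0.08 0; -0.038 -0.003 0.1 0; -0.038 -0.003 0.12 0; -0.038 -0.003 0.135 0; -0.038 -0.003 0.145 0; -0.038 -0.003 0.147 0; -0.038 -0.003 0.147 0"

```text
t: 43.53
tool_pos: [552.2, -325.5, 152.3]
tool_rot: [-3.141, -0.0, 1.623]
contact_force: [0.1, 1.4, 0.2]
finger_gap: 0.221
grip_force: 30.0
```

>>> jog_arm:
  rows: "0 0 0 0; 0 0 0 0; 0 0 0 0; 0 0 0 0; 0 0 0 0; 0 0 0 0; 0 0 0 0; 0 0 0 0"
  fingers: 1

```text
t: 44.2
tool_pos: [552.5, -325.8, 153.0]
tool_rot: [3.141, 0.0, 1.623]
contact_force: [-0.5, -1.0, -0.3]
finger_gap: 0.806
grip_force: 0.0
```

>>> jog_arm:
  rows: "0 0 -0.02 0; 0 0 -0.05 0; 0 0 -0.09 0; 0 0 -0.14 0; 0.06 0 -0.14 0; 0.12 0 -0.14 0; 0.18 0 -0.14 0; 0.25 0 -0.14 0; 0.32 0 -0.14 0; 0.39 0 -0.14 0"

```text
t: 45.03
tool_pos: [540.0, -91.5, 238.1]
tool_rot: [3.14, 0.0, 1.622]
contact_force: [0.9, 0.3, 0.8]
finger_gap: 0.999
grip_force: 0.0
```

```bash
cat > chk.py <<'E'
from h import *
np.set_printoptions(precision=1,suppress=True)
s=optics.camera('side');t=optics.camera('top')
import sys
cv2.imwrite('pics/fin.png',s['pixels'][:,:,::-1])
for n,P in (('A',(551.8,-325)),('B',(425.5,-332))):
    for cn,c in(('side',s),('top',t)):
        u0,v0=proj(c,[*P,150]).round().astype(int); x0,y0=u0-16,v0-16
        k=(c['pixels'][y0:y0+32,x0:x0+32].max(2)<32).astype(np.uint8)
        nn,l,st,ce=cv2.connectedComponentsWithStats(k)
        print(n,cn,'pred ear tops L/R',proj(c,[P[0]-25,P[1],183]),proj(c,[P[0]+25,P[1],183]),'pivot',proj(c,[*P,133]))
        for i in range(1,nn):
            if st[i,4]>10: print('   ',st[i]+[x0,y0,0,0,0],ce[i]+[x0,y0])
E
python3 chk.py; python3 g.py 429.5,244.5,220,175.7
```

```text
A side pred ear tops L/R [313.5 195.2] [325.2 189. ] pivot [318.  204.4]
    [316 189  12  17 104] [321.  197.6]
A top pred ear tops L/R [355.8 180.4] [355.3 161.3] pivot [350.5 173.4]
    [348 161  11   9  58] [352.9 164.9]
    [349 175   9   3  18] [353.4 175.6]
B side pred ear tops L/R [283.4 213.4] [296.3 206.5] pivot [289.1 222.4]
B top pred ear tops L/R [359.9 229.5] [359.3 209.9] pivot [354.3 219.8]
[ 0.563 -0.151  0.031] -1.831 rows>= 11.5
now [539.8 -87.8 238. ] 93.3 j [-0.21  0.02  1.88  0.    1.24 -0.27] gap 87.9 F [-0.6 -0.1  0.1] grip 0.0 t 45.13
```

>>> jog_arm:
  rows: "0.06 -0.015 0 -0.15; 0.12 -0.03 0.01 -0.3; 0.18 -0.045 0.02 -0.45; 0.24 -0.06 0.03 -0.6; 0.3 -0.075 0.03 -0.75; 0.36 -0.09 0.03 -0.9; 0.42 -0.11 0.03 -1; 0.47 -0.13 0.03 -1; 0.52 -0.15 0.03 -1; 0.545 -0.151 0.03 -1"

```text
t: 45.97
tool_pos: [431.1, 231.0, 219.8]
tool_rot: [3.14, -0.001, 2.41]
contact_force: [0.1, -0.3, 0.6]
finger_gap: 1.0
grip_force: 0.0
```

```bash
python3 g.py 429.5,244.5,215,175.7
```

```text
[0.017 0.015 0.008] -0.835 rows>= 5.2
now [431.1 231.  219.8] 138.1 j [ 0.44 -0.08  2.01  0.    1.21 -0.4 ] gap 88.0 F [ 0.1 -0.3  0.6] grip 0.0 t 45.97
```

>>> jog_arm:
  rows: "0 0 0.005 -0.15; 0 0 0.005 -0.3; 0 0 0.005 -0.45; 0 0 0.005 -0.6; 0 0 0.005 -0.75; 0 0 0.005 -0.835; 0 0 0.005 -0.835; 0 0 0.005 -0.835; 0 0 0.005 -0.835"

```text
t: 46.72
tool_pos: [432.9, 228.5, 216.2]
tool_rot: [3.141, 0.001, 3.062]
contact_force: [0.2, 0.2, -0.3]
finger_gap: 0.997
grip_force: 0.0
```

```bash
python3 g.py 429.5,244.5,107,175.7
```

```text
[0.008 0.026 0.182] -0.006 rows>= 2.6
now [432.9 228.5 216.2] 175.5 j [ 0.43 -0.08  2.02 -0.    1.2  -1.06] gap 87.8 F [ 0.2  0.2 -0.3] grip 0.0 t 46.72
```

>>> jog_arm:
  rows: "0.007 0.026 0.01 0; 0.007 0.026 0.04 0; 0.007 0.026 0.08 0; 0.007 0.026 0.12 0; 0.007 0.026 0.16 0; 0.007 0.026 0.18 0; 0.007 0.026 0.181 0; 0.007 0.026 0.181 0; 0.007 0.026 0.181 0"

```text
t: 47.47
tool_pos: [430.6, 245.1, 108.5]
tool_rot: [3.141, 0.002, 3.064]
contact_force: [0.8, 0.9, 0.1]
finger_gap: 1.006
grip_force: 0.0
```

>>> jog_arm:
  rows: "0 0 0 0; 0 0 0 0; 0 0 0 0; 0 0 0 0; 0 0 0 0; 0 0 0 0; 0 0 0 0; 0 0 0 0; 0 0 0 0; 0 0 0 0"
  fingers: -1

```text
t: 48.3
tool_pos: [429.3, 244.5, 106.9]
tool_rot: [-3.141, -0.0, 3.064]
contact_force: [0.1, -0.6, -1.0]
finger_gap: 0.267
grip_force: 10.9
```

>>> jog_arm:
  rows: "0 0 0 0; 0 0 0 0; 0 0 0 0; 0 0 0 0; 0 0 0 0; 0 0 0 0"

```text
t: 48.8
tool_pos: [429.5, 244.7, 107.1]
tool_rot: [3.142, 0.0, 3.064]
contact_force: [-0.5, 0.5, -0.5]
finger_gap: 0.225
grip_force: 30.0
```

>>> jog_arm:
  rows: "0 0 -0.02 0; 0 0 -0.04 0; 0 0 -0.07 0; 0 0 -0.1 0; 0 0 -0.14 0; 0 0 -0.18 0; 0 0 -0.22 0; 0 0 -0.22 0; 0 0 -0.22 0"

```text
t: 49.55
tool_pos: [431.0, 245.4, 242.3]
tool_rot: [3.139, 0.005, 3.064]
contact_force: [0.8, 0.0, 0.6]
finger_gap: 0.223
grip_force: 30.0
```

```bash
python3 g.py 445,0,240,130 425.5,-332,240,93; python3 chk.py
```

```text
[-0.055 -0.406  0.003] 1.013 rows>= 6.4
[-0.065 -0.96   0.001] 1.835 rows>= 8.0
now [431.  245.4 242.3] 175.6 j [ 0.47 -0.09  1.98 -0.    1.25 -1.03] gap 19.6 F [0.8 0.  0.6] grip 30.0 t 49.55
A side pred ear tops L/R [313.5 195.2] [325.2 189. ] pivot [318.  204.4]
    [315 189  13  17 109] [320.6 197.5]
A top pred ear tops L/R [355.8 180.4] [355.3 161.3] pivot [350.5 173.4]
    [343 161  16  10  70] [352.1 165.6]
    [349 175  12   3  24] [354.  175.8]
B side pred ear tops L/R [283.4 213.4] [296.3 206.5] pivot [289.1 222.4]
B top pred ear tops L/R [359.9 229.5] [359.3 209.9] pivot [354.3 219.8]
```

>>> jog_arm:
  rows: "-0.01 -0.05 0 0.15; -0.02 -0.11 0 0.3; -0.03 -0.17 0 0.45; -0.04 -0.23 0 0.6; -0.05 -0.29 0 0.75; -0.055 -0.35 0 0.9; -0.055 -0.41 0 1; -0.055 -0.47 0 1; -0.058 -0.53 0 1; -0.06 -0.59 0 1"

```text
t: 50.48
tool_pos: [436.5, -112.4, 237.3]
tool_rot: [-3.14, -0.003, 2.279]
contact_force: [0.9, -1.2, -0.9]
finger_gap: 0.221
grip_force: 30.0
```

```bash
python3 g.py 425.5,-332,240,93
```

```text
[-0.266 -0.252 -0.005] 0.835 rows>= 5.3
now [ 436.5 -112.4  237.3] 130.6 j [-0.31 -0.17  2.06  0.    1.25 -1.02] gap 19.5 F [ 0.9 -1.2 -0.9] grip 30.0 t 50.48
```

>>> jog_arm:
  rows: "-0.05 -0.04 0 0.15; -0.1 -0.08 0 0.3; -0.15 -0.12 0 0.45; -0.19 -0.165 0 0.6; -0.22 -0.2 0 0.75; -0.235 -0.225 0 0.835; -0.24 -0.228 0 0.835; -0.24 -0.228 0 0.835; -0.24 -0.228 0 0.835"

```text
t: 51.23
tool_pos: [427.4, -308.5, 237.8]
tool_rot: [-3.14, -0.002, 1.624]
contact_force: [-0.3, 1.0, -0.5]
finger_gap: 0.226
grip_force: 30.0
```

```bash
python3 g.py 425.3,-332,240,93 425.3,-332,151.5,93
```

```text
[-0.039 -0.006 -0.004] 0.001 rows>= 0.6
[-0.039 -0.005  0.144] 0.001 rows>= 2.1
now [ 427.4 -308.5  237.8] 93.1 j [-0.67 -0.01  1.92  0.    1.24 -0.73] gap 19.8 F [-0.3  1.  -0.5] grip 30.0 t 51.23
```

>>> jog_arm:
  rows: "-0.038 -0.005 0.005 0; -0.038 -0.005 0.03 0; -0.038 -0.005 0.06 0; -0.038 -0.005 0.08 0; -0.038 -0.005 0.1 0; -0.038 -0.005 0.12 0; -0.038 -0.005 0.135 0; -0.038 -0.005 0.142 0; -0.038 -0.005 0.143 0; -0.038 -0.005 0.143 0"

```text
t: 52.07
tool_pos: [426.2, -332.3, 153.3]
tool_rot: [-3.142, -0.0, 1.623]
contact_force: [-0.3, 0.2, 0.0]
finger_gap: 0.221
grip_force: 30.0
```

>>> jog_arm:
  rows: "0 0 0 0; 0 0 0 0; 0 0 0 0; 0 0 0 0; 0 0 0 0; 0 0 0 0; 0 0 0 0; 0 0 0 0; 0 0 0 0; 0 0 0 0"
  fingers: 1

```text
t: 52.9
tool_pos: [426.1, -332.4, 153.3]
tool_rot: [3.142, 0.0, 1.623]
contact_force: [0.0, -0.3, 0.0]
finger_gap: 0.951
grip_force: 0.0
```

>>> jog_arm:
  rows: "0 0 -0.02 0; 0 0 -0.05 0; 0 0 -0.09 0; 0 0 -0.15 0; 0.06 0 -0.16 0; 0.12 0 -0.16 0; 0.19 0 -0.16 0; 0.26 0 -0.16 0; 0.33 0 -0.16 0; 0.4 0 -0.16 0"

```text
t: 53.73
tool_pos: [413.2, -92.4, 250.5]
tool_rot: [3.14, 0.0, 1.622]
contact_force: [0.9, 0.4, 0.5]
finger_gap: 1.0
grip_force: 0.0
```

>>> jog_arm:
  rows: "0.06 0 0 0; 0.12 0 0 0; 0.18 0 0 0; 0.24 0 0 0; 0.3 0 0 0; 0.3 0 0 0; 0.3 0 0 0; 0.3 0 0 0"

```text
t: 54.4
tool_pos: [404.3, 85.6, 250.0]
tool_rot: [3.141, 0.001, 1.624]
contact_force: [0.2, 0.2, 0.2]
finger_gap: 1.004
grip_force: 0.0
```

```bash
python3 chk.py; python3 - <<'E'
from h import *
np.set_printoptions(precision=1,suppress=True)
s=optics.camera('side');t=optics.camera('top')
# jaw/spout: print gray map around B in top and spout tips position
for n,P in (('A',(551.8,-325)),('B',(425.5,-332))):
    u,v=proj(t,[*P,120]).round().astype(int); print(n,u,v); print(t['pixels'][v-14:v+15,u-8:u+14].max(2))
b=blobs(t,(60,150,125,228),lo=100,hi=6000,th=-3); print([ (len(x),x.min(0),x.max(0)) for x in b])
E
python3 g.py
```

```text
A side pred ear tops L/R [313.5 195.2] [325.2 189. ] pivot [318.  204.4]
    [315 189  13  17 110] [320.5 197.6]
A top pred ear tops L/R [355.8 180.4] [355.3 161.3] pivot [350.5 173.4]
    [344 161  15  10  69] [352.3 165.6]
    [349 175  12   3  24] [354.  175.8]
B side pred ear tops L/R [283.4 213.4] [296.3 206.5] pivot [289.1 222.4]
    [286 206  13  18 107] [291.5 214.6]
B top pred ear tops L/R [359.9 229.5] [359.3 209.9] pivot [354.3 219.8]
    [350 208  12   8  59] [355.8 211.7]
    [352 221  12   4  35] [357.2 222.6]
A 349 174
[[166 165 164 164 165 163 164 164 162 162 139  89  80  74  73  73  71  63
   74 124 157 157]
 [164 165 165 166 165 165 165 165 165 146  85  28  17  13  13  13  10  16
   65 130 158 159]
 [167 169 168 168 168 168 167 168 167 135  43   5   1   4   3   1   3  28
   97 156 163 162]
 [167 168 169 168 169 167 168 168 150  88  19   4   7   5   6   4  14  65
  130 161 161 160]
 [163 164 165 165 165 165 166 165 133  44   6   5   6   6   6   9  45 110
  154 160 159 158]
 [164 164 164 165 166 166 166 147  85  17   4   5   6   5   4  20  88 153
  162 161 160 160]
 [
[... 4306 characters left out ...]
49 148 148 148 148 153 162 162 161 161 161 160 159 159
  158 158 158 159]
 [159 159 160 160 160 160 160 160 159 158 158 158 157 158 157 157 157 157
  156 156 156 156]
 [162 161 160 160 160 160 161 161 160 159 158 158 158 157 157 157 157 157
  155 157 157 157]
 [165 164 163 164 163 163 163 162 162 161 162 160 160 160 160 160 160 160
  159 159 160 159]
 [164 164 163 163 163 162 162 161 161 160 161 160 160 159 159 157 158 158
  158 157 159 158]
 [164 163 163 162 162 162 162 160 160 160 160 159 158 158 158 158 157 156
  156 156 157 156]]
[(5070, array([ 60., 150.]), array([124., 227.]))]
now [404.4  84.5 249.4] 92.9 j [ 0.15 -0.26  2.11 -0.    1.29  0.1 ] gap 88.2 F [0.4 0.2 0.1] grip 0.0 t 54.6
```

```bash
python3 - <<'E'
from h import *
np.set_printoptions(precision=1,suppress=True)
t=optics.camera('top')
for b in blobs(t,(290,160,345,180),lo=60)+blobs(t,(290,210,345,230),lo=60):
    u=b[:,0].min(); v=b[b[:,0]<u+4][:,1].mean(); v2=b[abs(b[:,0]-u-15)<2][:,1].mean(); print(len(b),onz(t,u-.5,v,104),onz(t,u+15,v2,104))
E
```

```text
222 [ 544.5 -222.9  104. ] [ 546.  -266.4  104. ]
225 [ 418.3 -229.1  104. ] [ 418.3 -272.2  104. ]
```

```bash
python3 -c "
from station import bot
print(bot.close_job())"
```

```text
the job is handed in; nothing more can be done
None
```

I handed the job in at about 55 s: both wide-bored spouts are fully home on the outlets with a clip closed on each tail, the three narrow ones are in the grey tub, and both clips are used. The hand-in call gave no verdict.

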